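Set the flow cell and its collecting beaker

TASK

Take the flow cell (the slab with two port stubs) out of the drying rack and set it gently down flat on the black stand, ports up and next to the pair of posts, square with the plate and centred midway between the single post and the pair. Stand the collecting beaker upright on the bench just off the stand's pair end, in line with the plate's long centreline and about 2 cm from the plate's edge. Leave the blank slab in the rack and everything else where it is.

Things in the scene. Friction and masses are not known exactly. Their poses are not given: they have to be found in the camera images.
- cell: flow cell: frosted slab 110 (x) x 60 (y) x 20 (z) mm, 150 g, with two white port stubs (14 dia., 16 tall) on its +z face at x = 40, y = -14 and +14. Origin: centre of the back face (the side without ports); z points out of the port face. At the start it stands on a long edge in the rack, z along the rack's +y, x along the rack's x, its upper edge 70 above the bench
- cell_ports (a point): point on the cell's port face midway between the two stubs (cell x = +40, z = +20)
- rack: fixed white rack on the bench: base 70 (x) x 136 (y) x 10 tall, origin at the centre of its underside. Two slots at y = -45 and +45, each 24 wide between two walls 50 long (x), 5 thick, up to z = 32; slot floor at z = 10. The flow cell stands in the +y slot, ports facing +y, clear of the walls' ends
- blank: a slab of the same 110 x 60 x 20 size WITHOUT port stubs, standing in the rack's other (-y) slot; it stays there. Origin and axes as for the cell
- stand: fixed stand: black plate 180 (x) x 130 (y) x 12 thick, top at z = 75, on four foil-wrapped legs. Origin on the bench under the plate's centre. White posts, 18 dia. x 24 tall (20 dia. collars), rise from the plate: a single one at x = -75, y = 0 and a pair at x = 75, y = -24 and +24. The pair end is +x
- beaker: open white plastic beaker, 58 dia. at the rim (56 at the foot), 80 tall, wall 3, about 90 g, standing on the bench. Origin: centre of its underside, z up
- sample_jar: bystander: small closed glass jar, 48 dia. x 65 tall; origin at the centre of its underside
- tape_roll: bystander: grey ring (tape roll) lying flat, 90 dia. x 25 tall; origin at the centre of its underside
- dish: bystander: shallow round white dish, 80 dia. x 16 tall; origin at the centre of its underside
There are look-alikes about, which are no part of the job. Leave any pink or red look-alike of the stand alone.

How it is judged:
At the end, for the whole second after the job is handed in: The cell rests flat on the plate (within 0.08 rad), ports up and at the pair end, centre within 7 mm of the plate's each way, square within 0.1 rad. The beaker stands upright on the bench, 6 to 38 mm clear of the pair end, its axis within 16 mm of the plate's long centreline (x of cell in the frame of stand between -0.007 and 0.007 m and y of cell in the frame of stand between -0.007 and 0.007 m and z of cell in the frame of stand between 0.072 and 0.079 m and angle between each of cell, beaker's own z axis and vertical below 0.08 rad and angle between the x axis of cell and the x axis of stand, either way round below 0.1 rad and x of cell_ports in the frame of stand above 0.02 m and linear speed of each of cell, beaker below 0.02 m/s and x of beaker in the frame of stand between 0.125 and 0.157 m and y of beaker in the frame of stand between -0.016 and 0.016 m and height (world z) of beaker between -0.005 and 0.005 m); the robot touches nothing.
It fails at once if the flow cell is dropped onto the stand (over 0.5 m/s less than 25 mm above the plate) (horizontal distance between cell and stand below 0.07 m and z of cell in the frame of stand below 0.1 m and linear speed of cell above 0.5 m/s).
It fails at once if the blank slab or a bystander is moved by more than 25 mm (distance of any of blank, sample_jar, tape_roll, dish from where it was at the start of the episode above 0.025 m).
It also fails if it takes over 72 s, if anything falls off the work surface, if the arm or the gripper's body presses on something with over 40 N, if the wrist force passes 120 N, or if a joint passes its speed limit or range.

ROBOT

A 7-joint arm with a two-finger parallel gripper is mounted at the origin on the work surface. World frame = base frame: x ahead of the robot, y to its left, z up, the work surface at z = 0. Lengths are in m, angles in rad, forces in N, time in s.
With the tool pointing down it reaches from about 0.4 to 0.875 m from the base axis. Payload 19.3 kg.
Tool frame: the origin (TCP) lies at the very end of the fingers, on their centre line; the grasp point (between the pads) lies 19 mm behind it; z points along the fingers, y is the line along which they close (so a half turn about z gives the same grasp; the last joint's range is limited). The gripper opens to 85 mm and grips with 20 to 120 N. Pads are 22 mm wide; open, the fingers measure 114 mm over their backs; the gripper's body (76 mm by 85 mm) begins 54 mm behind the grasp point. The pads swing forward as they close: fully open they stand 13 mm farther back than shut.
Start: joints at [1.041, 0.521, -0.036, 1.599, 0.021, 1.021, -0.113], TCP at [0.277, -0.56, 0.231] pointing down, gripper open.
Joint ranges: [-2.91, 2.91], [-0.3, 2.13], [-1.5, 1.42], [0.17, 2.43], [-1.26, 4.41], [0.16, 1.93], [-2.52, 2.52]. Speed limits (rad/s): [1.89, 1.89, 2.39, 2.39, 3.01, 3.01, 3.01].

INTERFACE

Orientations are given as [roll, pitch, yaw] about the fixed x, y, z axes, in that order (R = Rz(yaw) Ry(pitch) Rx(roll)).
In Python, from workcell import monitor, optics, job_done gives the robot as it stands.
- The arm moves only by the shell command python3 -m handwheel 'ROWS' [FORCE]. ROWS is JSON, a list of rows, each an object of numbers: "dx", "dy", "dz": the shift along the tool's x, y, z in cm; "wx", "wy", "wz": the turn, a rotation vector about the tool's x, y, z in rad; "claw": the opening in per cent of the stroke, from 0 (shut) to 100 (fully open). A call has 1 to 8 rows; each row shifts and turns the commanded pose from where the row before left it, along the tool's axes as they then stand; what a row does not reach is not made up. A row lasts 1/8 s, in which the tool goes at most 62.5 mm and 10.7 degrees, less where a joint would pass 70% of its speed; a pose out of reach is approached as far as the arm can. A call with a gripper value outside its range is refused whole. The fingers move at their own pace and stop on an object; FORCE is the grip in N (left out, the last holds). Time passes only in rows, so rows that do not move let the fingers close. It gives the time, the measured TCP pose, the force, the opening and the grip force at its end, in the units of the state.
- monitor.observe(): the state, without advancing time (a new reading comes with each control period).
- optics.grab_frame(name): name is "scene" or "top"; returns a dict with "frame" (384x512x3 uint8, blue, green, red), "fovy" (degrees; the focal length in pixels is half the picture's height over the tangent of half this angle, whatever the lens; pixels are square), "cx", "cy" (the principal point, pixels), "R" (3x3) and "t" (3): a world point X has camera coordinates R X + t. Camera axes: x right, y down, z forward; pixel columns grow to the right and rows downward; lengths in m; the calibration is good to about 2 mm. A picture is of the moment at which its call begins. There is no depth.
- job_done(): hands the job in; it is judged then, once.
Trained networks look in the newest picture that a camera, given by its name, has taken for a name from the list of things; names that differ only in an ending like _2 or _b are one class to them, and where a whole thing is asked for, a point or a joint stands for the part that bears it (a point fixed in the world has none). Each returns a list of dicts, best first, with "p" (0 to 1); they miss things now and then, are a little off and sometimes report something else, mostly with a low value. They report only what shows in the picture. A call takes as long as a camera call. They do not tell look-alikes from the thing itself.
- optics.masks_of(name, camera): "region" (384x512 bool, what is visible of it) and "rect" ([left, top, width, height] in pixels, round what is visible of it).
The state is a dict: "clock": time; "qpos": joint angles; "qd": joint speeds; "joint_efforts": joint torques, N m; "position": TCP position; "tool_rot": TCP orientation; "force": force on the tool from outside, world axes, zero at the start; "moment": the same for the moment, N m; "grip_width": finger opening in m; "finger_force": force on a finger pad.
Only numpy, scipy, OpenCV 4.12 (cv2) and the standard library are available. Lean on these libraries where they do the work, as an engineer would, in place of code of your own. Each camera call takes 0.05 s, during which the arm holds its last target. There are 200 camera calls.

## Working session

There is one attempt and no reset: what is moved stays moved. The work goes in short steps, Python scripts to look and compute and a shell command to move; the robot and the scene stay as the last step left them, time stands still between calls to the robot, and variables do not carry over. Pictures are saved under pics/ and viewed, at most 10 in all, crops included, and the job is handed in when it is done.

```bash
ls; mkdir -p pics; python3 - <<'E'
from workcell import monitor, optics
import cv2, numpy as np
print(monitor.observe())
for c in ("scene","top"):
    f=optics.grab_frame(c); cv2.imwrite(f"pics/{c}0.png",f["frame"])
    print(c,f["fovy"],f["cx"],f["cy"],np.round(f["R"],3).tolist(),np.round(f["t"],3).tolist())
    for n in ("cell","rack","blank","stand","beaker","sample_jar","tape_roll","dish"):
        print(n,[(round(d["p"],2),d["rect"]) for d in optics.masks_of(n,c)][:4])
E
```

```text
pics
{'clock': 0.0, 'qpos': array([ 1.04080919,  0.52201503, -0.03632371,  1.6000225 ,  0.02118581,
        1.02108582, -0.11277722]), 'qd': array([ 0.00014179,  0.00013395, -0.00059211, -0.00086194, -0.00090603,
        0.00091538,  0.00092142]), 'joint_efforts': array([-3.97076510e-04, -9.27120781e+01,  1.97973222e+00, -3.69917858e+01,
        1.79400895e-02,  8.43534566e-03,  2.63538013e-06]), 'position': array([ 0.2771634 , -0.55979898,  0.23071994]), 'tool_rot': array([-3.14044865e+00,  7.17545496e-05,  4.59789630e-01]), 'force': array([-0.2557595 ,  0.10601074, -0.54853946]), 'moment': array([-0.03772123, -0.07171896, -0.00468849]), 'finger_force': 0.0, 'grip_width': 0.08561206093150632}
scene 57.67284629875687 258.04857378040435 189.33113079952986 [[0.548, 0.836, -0.003], [0.71, -0.467, -0.527], [-0.443, 0.287, -0.85]] [-0.23, -0.284, 1.165]
cell [(0.65, [341.9, 128.2, 30.8, 41.1])]
rack [(0.7, [316.8, 151.0, 37.7, 31.7])]
blank [(0.86, [317.3, 142.5, 28.0, 39.7])]
stand [(0.81, [295.0, 66.4, 63.0, 50.9]), (0.77, [52.3, 176.9, 84.4, 76.5]), (0.7, [267.4, 205.2, 95.4, 72.2])]
beaker [(0.69, [148.8, 228.8, 32.3, 32.4])]
sample_jar [(0.62, [195.1, 303.7, 23.2, 29.1])]
tape_roll [(0.6, [378.9, 173.8, 34.4, 32.3])]
dish [(0.96, [138.2, 320.3, 34.4, 37.4]), (0.54, [149.2, 227.6, 31.1, 35.5])]
top 43.45834954931411 255.72872440206373 193.3921605051996 [[-0.01, -1.0, 0.001], [-0.983, 0.01, -0.182], [0.182, -0.002, -0.983]] [0.003, 0.426, 1.606]
cell [(0.53, [162.5, 166.6, 10.7, 35.6])]
rack [(0.85, [172.8, 178.1, 30.8, 20.1])]
blank [(0.64, [330.5, 177.1, 15.3, 24.1]), (0.59, [187.9, 167.9, 14.4, 34.7])]
stand [(0.85, [349.8, 219.2, 57.0, 34.7]), (0.74, [108.6, 227.7, 66.3, 56.5]), (0.57, [221.2, 113.5, 60.6, 53.1])]
beaker [(0.86, [329.8, 181.1, 16.4, 19.2])]
sample_jar [(0.59, [325.8, 125.4, 20.0, 16.6])]
tape_roll [(0.7, [145.5, 131.0, 30.6, 25.2])]
dish [(0.73, [356.5, 129.3, 21.0, 22.9])]
```

View pics/scene0.png

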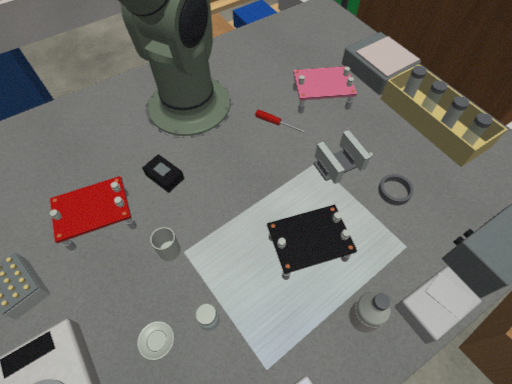

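View pics/top0.png

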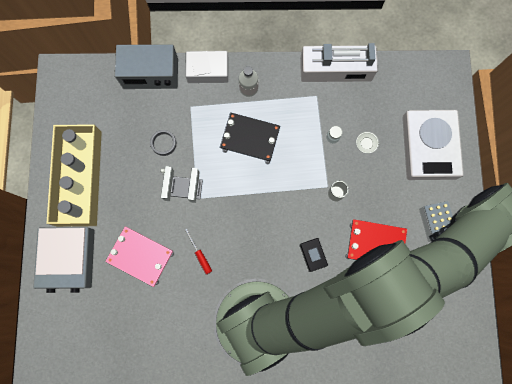

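Top view: the black plate is at (250,137), with the pair posts on its left at (230,122)/(226,135) and the single post at (271,140). The rack is at (180,184) with slabs at x≈167 and x≈195, and the beaker is at (339,190).

There are three stand-like things: black (250,137), pink (139,256) and red (377,240). The black one fits because the plate is described as black. The slab at (167,184) should be the cell, and I'll check its stubs in a crop.

```bash
cat > h.py <<'E'
from workcell import monitor, optics
import cv2, numpy as np
from scipy.optimize import minimize
CAMS=("scene","top")
def cam(c):
    f=optics.grab_frame(c); f["f"]=192/np.tan(np.radians(f["fovy"])/2); f["name"]=c; return f
def proj(f,X):
    P=np.atleast_2d(X)@np.array(f["R"]).T+f["t"]
    return P[:,:2]/P[:,2:]*f["f"]+[f["cx"],f["cy"]]
def onz(f,uv,z):
    R=np.array(f["R"]); C=-R.T@f["t"]; d=R.T@np.array([(uv[0]-f["cx"])/f["f"],(uv[1]-f["cy"])/f["f"],1])
    return C+d*(z-C[2])/d[2]
def box(x0,x1,y0,y1,z0,z1): return np.array([[x,y,z] for x in(x0,x1) for y in(y0,y1) for z in(z0,z1)])
def cyl(r0,r1,h,x=0,y=0,z=0):
    a=np.linspace(0,2*np.pi,32,False); c=np.c_[np.cos(a),np.sin(a)]
    return np.r_[np.c_[c*r0+[x,y],a*0+z],np.c_[c*r1+[x,y],a*0+z+h]]
def put(P,x,y,w):
    c,s=np.cos(w),np.sin(w); return P@np.array([[c,s,0],[-s,c,0],[0,0,1]])+[x,y,0]
def fit(obs,parts,p0,yaw=True):
    """obs: list of (cam, bool mask); parts: convex point sets in the object's frame; planar pose by IoU"""
    S=4; big=[(f,cv2.resize(m.astype(np.uint8),None,fx=S,fy=S,interpolation=cv2.INTER_LINEAR)) for f,m in obs]
    def cost(p):
        e=0
        for f,m in big:
            r=np.zeros_like(m)
            for P in parts:
                uv=(proj(f,put(P,p[0]/100,p[1]/100,p[2] if yaw else 0))+.5)*S-.5
                cv2.fillConvexPoly(r,cv2.convexHull(np.round(uv*16).astype(np.int32)),1,shift=4)
            e+=1-(r&m).sum()/max(1,(r|m).sum())
        return e/len(big)
    p0=[p0[0]*100,p0[1]*100,p0[2]]; n=3 if yaw else 2
    sim=np.array([p0[:n]]+[np.array(p0[:n])+d for d in np.diag([2,2,.3])[:n,:n]])
    g=lambda q: cost(np.r_[q,0][:3])
    r=minimize(g,p0[:n],method="Nelder-Mead",options=dict(initial_simplex=sim,xatol=.01,fatol=1e-5))
    q=np.r_[r.x,0][:3]; return np.round([q[0]/100,q[1]/100,q[2]],4),round(r.fun,3)
SLAB=lambda y:box(-.055,.055,y-.01,y+.01,.01,.07)
E
python3 - <<'E'
from h import *
F={c:cam(c) for c in CAMS}
M=lambda n,c:[d for d in optics.masks_of(n,c)]
def near(n,c,uv):
    best=[d for d in M(n,c) if abs(d["rect"][0]+d["rect"][2]/2-uv[0])+abs(d["rect"][1]+d["rect"][3]/2-uv[1])<25]
    return best[0]["region"] if best else None
t=F["top"]
px={"stand":((313,239),(250,137)),"cell":((356,148),(167,184)),"blank":((331,162),(195,184)),"beaker":((164,241),(338,190)),
"sample_jar":((206,317),(336,133)),"tape_roll":((396,189),(163,143)),"dish":((155,340),(367,142)),"rack":((336,165),(183,186))}
g0=lambda n,z:onz(t,px[n][1],z)[:2]
obs=lambda n:[(F[c],m) for i,c in enumerate(CAMS) if (m:=near(n,c,px[n][i])) is not None]
plate=[box(-.09,.09,-.065,.065,.063,.075)]
posts=[cyl(.01,.01,.024,x,y,.075) for x,y in((-.075,0),(.075,.024),(.075,-.024))]
for o in (obs("stand"),obs("stand")[:1],obs("stand")[1:]): print("stand",fit(o,plate+posts,[*g0("stand",.075),1.3]))
# dark-only check per camera
for i,c in enumerate(CAMS):
    u,v=px["stand"][i]; m=np.zeros((384,512),np.uint8); d=(F[c]["frame"].max(2)<70).astype(np.uint8); w=55
    m[v-w:v+w,u-w:u+w]=d[v-w:v+w,u-w:u+w]; n,l,s,_=cv2.connectedComponentsWithStats(m); k=1+s[1:,4].argmax()
    pts=cv2.findNonZero((l==k).astype(np.uint8)); h=np.zeros_like(m); cv2.fillConvexPoly(h,cv2.convexHull(pts),1)
    print("dark",c,s[k],fit([(F[c],h>0)],plate,[*g0("stand",.075),1.3]))
for n,y in(("cell",0),("blank",0)): print(n,fit(obs(n),[SLAB(0)],[*g0(n,.07),0]),len(obs(n)))
print("beaker",fit(obs("beaker"),[cyl(.028,.029,.08)],[*g0("beaker",.04),0],False))
for n,r,h in(("sample_jar",.024,.065),("tape_roll",.045,.025),("dish",.04,.016)): print(n,fit(obs(n),[cyl(r,r,h)],[*g0(n,h/2),0],False))
s=F["scene"]["frame"]; tt=t["frame"]
a=cv2.resize(s[115:195,300:410],(550,400),interpolation=3); b=cv2.resize(tt[155:215,150:210],(250,250),interpolation=3); c=cv2.resize(tt[105:165,215:285],(250,214),interpolation=3)
o=np.zeros((464,800,3),np.uint8); o[:400,:550]=a; o[:250,550:]=b; o[250:464,550:]=c; cv2.imwrite("pics/crop1.png",o)
E
```

```text
stand (array([0.6205, 0.0174, 1.2913]), np.float64(0.071))
stand (array([0.6247, 0.0159, 1.2927]), np.float64(0.064))
stand (array([0.6185, 0.0184, 1.2841]), np.float64(0.039))
dark scene [ 268  205   88   69 3508] (array([0.6248, 0.0142, 1.2847]), np.float64(0.035))
dark top [ 221  113   59   49 1674] (array([0.6187, 0.0171, 1.2855]), np.float64(0.035))
cell (array([ 0.4648,  0.3033, -0.1076]), np.float64(0.186)) 2
blank (array([ 0.4586,  0.2124, -0.1169]), np.float64(0.163)) 2
beaker (array([ 0.4327, -0.2802,  0.    ]), np.float64(0.075))
sample_jar (array([ 0.6382, -0.2778,  0.    ]), np.float64(0.18))
tape_roll (array([0.6224, 0.3252, 0.    ]), np.float64(0.492))
dish (array([ 0.6132, -0.3967,  0.    ]), np.float64(0.116))
```

View pics/crop1.png

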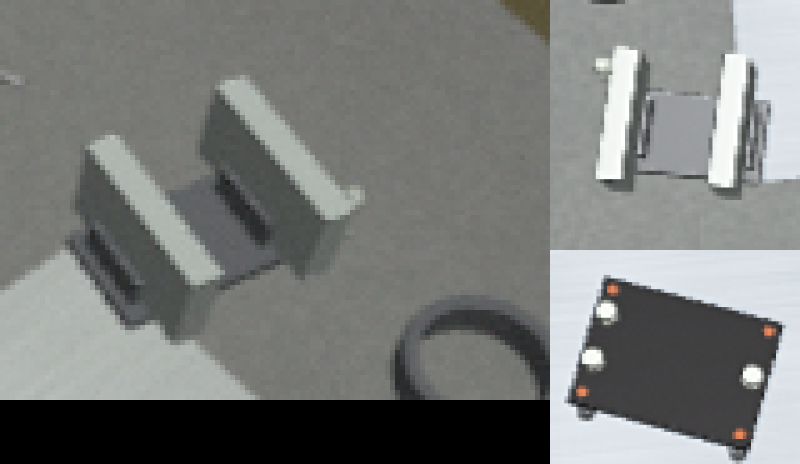

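The crop shows a stub on the +y face of the left slab, at its far end (crop (603,66)), so that slab is the cell. The slab on the right is the blank. The black stand also shows its pair of posts at the left end and the single post at the right.

Plan:
1. Grip the cell from above across its thickness.
2. Lay it tilted on the open bench with the ports up.
3. Regrip it across its 60 mm width and set it on the stand.

```bash
cat >> h.py <<'E'
from scipy.spatial.transform import Rotation as Rn
def plan(stops,start=None):
    """stops: (pos, rpy, nrows); prints rows in tool axes, cm and rad"""
    if start is None: s=monitor.observe(); start=(s["position"],s["tool_rot"])
    p=np.array(start[0],float); R=Rn.from_euler("xyz",start[1])
    for pos,rpy,n in stops:
        Q=Rn.from_euler("xyz",rpy); w=(R.inv()*Q).as_rotvec(); d=(np.array(pos)-p)/n
        for i in range(n):
            c=R.inv().apply(d)*100; print({k:round(float(v),2) for k,v in zip(("dx","dy","dz","wx","wy","wz"),(*c,*w/n)) if abs(v)>.004})
            p=p+d; R=R*Rn.from_rotvec(w/n)
def st():
    s=monitor.observe(); print(round(s["clock"],2),s["position"].round(4),s["tool_rot"].round(3),"q",s["qpos"].round(2),"F",s["force"].round(1),"w",round(s["grip_width"],4),round(s["finger_force"],1))
E
python3 -c "
from h import *
plan([((.45,-.2,.25),(np.pi,0,1.75),8),((.465,.303,.18),(np.pi,0,3.03),10)])"
```

```text
{'dx': 3.93, 'dy': -3.08, 'dz': -0.23, 'wz': -0.16}
{'dx': 4.37, 'dy': -2.4, 'dz': -0.23, 'wz': -0.16}
{'dx': 4.7, 'dy': -1.67, 'dz': -0.23, 'wz': -0.16}
{'dx': 4.91, 'dy': -0.89, 'dz': -0.23, 'wz': -0.16}
{'dx': 4.99, 'dy': -0.09, 'dz': -0.23, 'wz': -0.16}
{'dx': 4.94, 'dy': 0.71, 'dz': -0.23, 'wz': -0.16}
{'dx': 4.76, 'dy': 1.49, 'dz': -0.23, 'wz': -0.16}
{'dx': 4.46, 'dy': 2.24, 'dz': -0.23, 'wz': -0.16}
{'dx': 4.92, 'dy': 1.04, 'dz': 0.7, 'wz': -0.13}
{'dx': 4.75, 'dy': 1.66, 'dz': 0.7, 'wz': -0.13}
{'dx': 4.5, 'dy': 2.26, 'dz': 0.7, 'wz': -0.13}
{'dx': 4.17, 'dy': 2.81, 'dz': 0.7, 'wz': -0.13}
{'dx': 3.78, 'dy': 3.32, 'dz': 0.7, 'wz': -0.13}
{'dx': 3.32, 'dy': 3.78, 'dz': 0.7, 'wz': -0.13}
{'dx': 2.82, 'dy': 4.17, 'dz': 0.7, 'wz': -0.13}
{'dx': 2.26, 'dy': 4.5, 'dz': 0.7, 'wz': -0.13}
{'dx': 1.67, 'dy': 4.75, 'dz': 0.7, 'wz': -0.13}
{'dx': 1.05, 'dy': 4.92, 'dz': 0.7, 'wz': -0.13}
```

```bash
python3 -m handwheel '[{"dx":3.9,"dy":-3.1,"dz":-0.2,"wz":-0.16},{"dx":4.4,"dy":-2.4,"dz":-0.2,"wz":-0.16},{"dx":4.7,"dy":-1.7,"dz":-0.2,"wz":-0.16},{"dx":4.9,"dy":-0.9,"dz":-0.2,"wz":-0.16},{"dx":5,"dy":-0.1,"dz":-0.2,"wz":-0.16},{"dx":4.9,"dy":0.7,"dz":-0.2,"wz":-0.16},{"dx":4.8,"dy":1.5,"dz":-0.2,"wz":-0.16},{"dx":4.5,"dy":2.2,"dz":-0.2,"wz":-0.16}]'
python3 -m handwheel '[{"dx":4.9,"dy":1,"dz":0.7,"wz":-0.13},{"dx":4.8,"dy":1.7,"dz":0.7,"wz":-0.13},{"dx":4.5,"dy":2.3,"dz":0.7,"wz":-0.13},{"dx":4.2,"dy":2.8,"dz":0.7,"wz":-0.13},{"dx":3.8,"dy":3.3,"dz":0.7,"wz":-0.13},{"dx":3.3,"dy":3.8,"dz":0.7,"wz":-0.13},{"dx":2.8,"dy":4.2,"dz":0.7,"wz":-0.13},{}]'
python3 -c "
from h import *
st(); plan([((.465,.303,.17),(np.pi,0,3.03),4)])"
```

```text
2.1 [ 0.2773 -0.5601  0.2313] [-3.142  0.     0.46 ] q [ 1.04  0.52 -0.04  1.6   0.02  1.02 -0.11] F [-0.2 -0.2 -0.2] w 0.0855 0.0
{'dx': 13.78, 'dy': -17.25, 'dz': 1.53, 'wz': -0.64}
{'dx': 21.37, 'dy': -5.56, 'dz': 1.53, 'wz': -0.64}
{'dx': 20.44, 'dy': 8.36, 'dz': 1.53, 'wz': -0.64}
{'dx': 11.35, 'dy': 18.94, 'dz': 1.53, 'wz': -0.64}schema error: expected keys dx, dy, dz, wx, wy, wz, claw
schema error: expected keys dx, dy, dz, wx, wy, wz, claw
```

```bash
python3 -m handwheel '[{"dx":3.9,"dy":-3.1,"dz":-0.2,"wx":0,"wy":0,"wz":-0.16,"claw":100},{"dx":4.4,"dy":-2.4,"dz":-0.2,"wx":0,"wy":0,"wz":-0.16,"claw":100},{"dx":4.7,"dy":-1.7,"dz":-0.2,"wx":0,"wy":0,"wz":-0.16,"claw":100},{"dx":4.9,"dy":-0.9,"dz":-0.2,"wx":0,"wy":0,"wz":-0.16,"claw":100},{"dx":5,"dy":-0.1,"dz":-0.2,"wx":0,"wy":0,"wz":-0.16,"claw":100},{"dx":4.9,"dy":0.7,"dz":-0.2,"wx":0,"wy":0,"wz":-0.16,"claw":100},{"dx":4.8,"dy":1.5,"dz":-0.2,"wx":0,"wy":0,"wz":-0.16,"claw":100},{"dx":4.5,"dy":2.2,"dz":-0.2,"wx":0,"wy":0,"wz":-0.16,"claw":100}]'
python3 -m handwheel '[{"dx":4.9,"dy":1,"dz":0.7,"wx":0,"wy":0,"wz":-0.13,"claw":100},{"dx":4.8,"dy":1.7,"dz":0.7,"wx":0,"wy":0,"wz":-0.13,"claw":100},{"dx":4.5,"dy":2.3,"dz":0.7,"wx":0,"wy":0,"wz":-0.13,"claw":100},{"dx":4.2,"dy":2.8,"dz":0.7,"wx":0,"wy":0,"wz":-0.13,"claw":100},{"dx":3.8,"dy":3.3,"dz":0.7,"wx":0,"wy":0,"wz":-0.13,"claw":100},{"dx":3.3,"dy":3.8,"dz":0.7,"wx":0,"wy":0,"wz":-0.13,"claw":100},{"dx":2.8,"dy":4.2,"dz":0.7,"wx":0,"wy":0,"wz":-0.13,"claw":100},{"dx":0,"dy":0,"dz":0,"wx":0,"wy":0,"wz":0,"claw":100}]'
python3 -c "
from h import *
st(); plan([((.465,.303,.17),(np.pi,0,3.03),4)])"
```

```text
clock: 3.1
position: [0.4512, -0.1986, 0.2476]
tool_rot: [3.141, 0.0, 1.745]
force: [-0.2, 0.4, 0.1]
grip_width: 0.0856
finger_force: 0.0
clock: 4.1
position: [0.4623, 0.1565, 0.1981]
tool_rot: [3.14, -0.001, 2.657]
force: [-0.5, -1.8, -0.2]
grip_width: 0.0853
finger_force: 0.0
4.1 [0.4623 0.1565 0.1981] [ 3.140e+00 -1.000e-03  2.657e+00] q [ 0.13  0.43 -0.75  1.96  0.37  0.89  0.28] F [-0.5 -1.8 -0.2] w 0.0853 0.0
{'dx': 1.65, 'dy': 3.27, 'dz': 0.71, 'wz': -0.09}
{'dx': 1.33, 'dy': 3.41, 'dz': 0.71, 'wz': -0.09}
{'dx': 1.01, 'dy': 3.52, 'dz': 0.7, 'wz': -0.09}
{'dx': 0.68, 'dy': 3.6, 'dz': 0.7, 'wz': -0.09}
```

```bash
python3 -m handwheel '[{"dx":1.6,"dy":3.3,"dz":0.7,"wx":0,"wy":0,"wz":-0.09,"claw":100},{"dx":1.3,"dy":3.4,"dz":0.7,"wx":0,"wy":0,"wz":-0.09,"claw":100},{"dx":1,"dy":3.5,"dz":0.7,"wx":0,"wy":0,"wz":-0.09,"claw":100},{"dx":0.7,"dy":3.6,"dz":0.7,"wx":0,"wy":0,"wz":-0.09,"claw":100},{"dx":0,"dy":0,"dz":2,"wx":0,"wy":0,"wz":0,"claw":100},{"dx":0,"dy":0,"dz":2,"wx":0,"wy":0,"wz":0,"claw":100},{"dx":0,"dy":0,"dz":0,"wx":0,"wy":0,"wz":0,"claw":100}]'
python3 - <<'E'
from h import *
st(); f=cam("top"); g=cam("scene")
a=cv2.resize(f["frame"][130:230,110:230],(396,330)); b=cv2.resize(g["frame"][80:200,280:424],(396,330)); cv2.imwrite("pics/above.png",np.hstack([a,b]))
E
```

```text
clock: 4.97
position: [0.4677, 0.2972, 0.1288]
tool_rot: [-3.139, -0.002, 3.008]
force: [-0.7, -0.6, 0.6]
grip_width: 0.0855
finger_force: 0.0
4.97 [0.4677 0.2972 0.1288] [-3.139e+00 -2.000e-03  3.008e+00] q [-0.14  0.65 -0.75  1.85  0.57  0.87  0.26] F [-0.7 -0.6  0.6] w 0.0855 0.0
```

View pics/above.png

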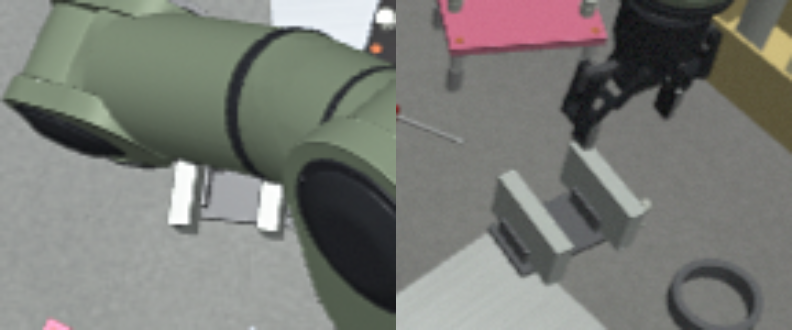

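The right crop shows the open fingers at (585,130) and (665,100), straddling the cell's top edge, and the blank stands clear. I'm descending now.

```bash
python3 -m handwheel '[{"dx":0.2,"dy":0.6,"dz":2.8,"wx":0,"wy":0,"wz":-0.02,"claw":100},{"dx":0,"dy":0,"dz":2.8,"wx":0,"wy":0,"wz":0,"claw":100},{"dx":0,"dy":0,"dz":2.7,"wx":0,"wy":0,"wz":0,"claw":100},{"dx":0,"dy":0,"dz":0,"wx":0,"wy":0,"wz":0,"claw":60},{"dx":0,"dy":0,"dz":0,"wx":0,"wy":0,"wz":0,"claw":30},{"dx":0,"dy":0,"dz":0,"wx":0,"wy":0,"wz":0,"claw":10},{"dx":0,"dy":0,"dz":0,"wx":0,"wy":0,"wz":0,"claw":0},{"dx":0,"dy":0,"dz":0,"wx":0,"wy":0,"wz":0,"claw":0}]' 40; python3 -c "
from h import *
st()"
```

```text
clock: 6.08
position: [0.4673, 0.3051, 0.0482]
tool_rot: [3.141, 0.001, 3.029]
force: [-0.8, -1.6, 9.8]
grip_width: 0.0197
finger_force: 40.9
6.08 [0.4673 0.3051 0.0482] [3.141e+00 1.000e-03 3.029e+00] q [-0.22  0.76 -0.67  1.88  0.69  0.74  0.18] F [-0.8 -1.6  9.8] w 0.0197 40.9
```

```bash
python3 -m handwheel '[{"dx":0,"dy":0,"dz":-2,"wx":0,"wy":0,"wz":0,"claw":0},{"dx":0,"dy":0,"dz":-4,"wx":0,"wy":0,"wz":0,"claw":0},{"dx":0,"dy":0,"dz":-4,"wx":0,"wy":0,"wz":0,"claw":0},{"dx":0,"dy":0,"dz":-4,"wx":0,"wy":0,"wz":0,"claw":0},{"dx":0,"dy":0,"dz":-2,"wx":0,"wy":0,"wz":0,"claw":0}]'; python3 -c "
from h import *
st(); plan([((.46,-.11,.25),(np.pi,0,1.33),12)])"
```

```text
clock: 6.7
position: [0.4671, 0.3055, 0.2103]
tool_rot: [3.14, 0.002, 3.03]
force: [0.2, -0.5, -1.3]
grip_width: 0.0197
finger_force: 39.7
6.7 [0.4671 0.3055 0.2103] [3.14e+00 2.00e-03 3.03e+00] q [-0.1   0.55 -0.83  1.77  0.47  1.02  0.35] F [ 0.2 -0.5 -1.3] w 0.0197 39.7
{'dx': -0.33, 'dy': -3.45, 'dz': -0.34, 'wz': 0.14}
{'dx': -0.81, 'dy': -3.37, 'dz': -0.34, 'wz': 0.14}
{'dx': -1.28, 'dy': -3.22, 'dz': -0.33, 'wz': 0.14}
{'dx': -1.72, 'dy': -3.01, 'dz': -0.33, 'wz': 0.14}
{'dx': -2.13, 'dy': -2.73, 'dz': -0.33, 'wz': 0.14}
{'dx': -2.49, 'dy': -2.41, 'dz': -0.33, 'wz': 0.14}
{'dx': -2.81, 'dy': -2.03, 'dz': -0.33, 'wz': 0.14}
{'dx': -3.06, 'dy': -1.61, 'dz': -0.33, 'wz': 0.14}
{'dx': -3.26, 'dy': -1.16, 'dz': -0.33, 'wz': 0.14}
{'dx': -3.39, 'dy': -0.69, 'dz': -0.33, 'wz': 0.14}
{'dx': -3.46, 'dy': -0.21, 'dz': -0.33, 'wz': 0.14}
{'dx': -3.45, 'dy': 0.28, 'dz': -0.33, 'wz': 0.14}
```

```bash
python3 -m handwheel '[{"dx":-0.3,"dy":-3.4,"dz":-0.3,"wx":0,"wy":0,"wz":0.14,"claw":0},{"dx":-0.8,"dy":-3.4,"dz":-0.3,"wx":0,"wy":0,"wz":0.14,"claw":0},{"dx":-1.3,"dy":-3.2,"dz":-0.3,"wx":0,"wy":0,"wz":0.14,"claw":0},{"dx":-1.7,"dy":-3,"dz":-0.3,"wx":0,"wy":0,"wz":0.14,"claw":0},{"dx":-2.1,"dy":-2.7,"dz":-0.3,"wx":0,"wy":0,"wz":0.14,"claw":0},{"dx":-2.5,"dy":-2.4,"dz":-0.3,"wx":0,"wy":0,"wz":0.14,"claw":0},{"dx":-2.8,"dy":-2,"dz":-0.3,"wx":0,"wy":0,"wz":0.14,"claw":0},{"dx":-3.1,"dy":-1.6,"dz":-0.3,"wx":0,"wy":0,"wz":0.14,"claw":0}]'
python3 -m handwheel '[{"dx":-3.3,"dy":-1.2,"dz":-0.3,"wx":0,"wy":0,"wz":0.14,"claw":0},{"dx":-3.4,"dy":-0.7,"dz":-0.3,"wx":0,"wy":0,"wz":0.14,"claw":0},{"dx":-3.5,"dy":-0.2,"dz":-0.3,"wx":0,"wy":0,"wz":0.14,"claw":0},{"dx":-3.4,"dy":0.3,"dz":-0.3,"wx":0,"wy":0,"wz":0.14,"claw":0},{"dx":0,"dy":0,"dz":0,"wx":-0.17,"wy":0,"wz":0,"claw":0},{"dx":0,"dy":0,"dz":0,"wx":-0.17,"wy":0,"wz":0,"claw":0},{"dx":0,"dy":0,"dz":0,"wx":-0.17,"wy":0,"wz":0,"claw":0},{"dx":0,"dy":0,"dz":0,"wx":-0.17,"wy":0,"wz":0,"claw":0}]'
python3 -c "
from h import *
st(); plan([((.46,-.11,.2),(np.pi-.9,0,1.33),2)])"
```

```text
clock: 7.7
position: [0.4636, 0.0278, 0.2315]
tool_rot: [-3.141, -0.0, 1.905]
force: [0.5, -0.6, -1.7]
grip_width: 0.0191
finger_force: 40.9
clock: 8.7
position: [0.4531, -0.1138, 0.2309]
tool_rot: [2.648, 0.031, 1.349]
force: [-0.0, 0.6, -1.7]
grip_width: 0.0192
finger_force: 40.9
8.7 [ 0.4531 -0.1138  0.2309] [2.648 0.031 1.349] q [ 0.52  0.11 -0.5   2.37  0.71  0.26 -0.84] F [-0.   0.6 -1.7] w 0.0192 40.9
{'dx': 0.31, 'dy': -0.47, 'dz': 1.49, 'wx': -0.2, 'wy': 0.01, 'wz': 0.02}
{'dx': 0.29, 'dy': -0.76, 'dz': 1.37, 'wx': -0.2, 'wy': 0.01, 'wz': 0.02}
```

```bash
cat > kin.py <<'E'
import numpy as np, itertools
from scipy.optimize import least_squares
from scipy.spatial.transform import Rotation as Rn
D=[([1.0408,.522,-.0363,1.6,.0212,1.0211,-.1128],(.2772,-.5598,.2307),(-3.1404,0,.4598)),
([.13,.43,-.75,1.96,.37,.89,.28],(.4623,.1565,.1981),(3.14,-.001,2.657)),
([-.22,.76,-.67,1.88,.69,.74,.18],(.4673,.3051,.0482),(3.141,.001,3.029)),
([-.1,.55,-.83,1.77,.47,1.02,.35],(.4671,.3055,.2103),(3.14,.002,3.03)),
([.52,.11,-.5,2.37,.71,.26,-.84],(.4531,-.1138,.2309),(2.648,.031,1.349))]
def fk(q,s,k):
    b,t,L0,L1,L2,L3,a1,a2=k
    R=Rn.from_euler("z",b+s[0]*q[0]); p=np.array([0,0,L0])
    R=R*Rn.from_euler("y",q[1])*Rn.from_euler("z",s[1]*q[2]); p=p+R.apply([a1,0,L1])
    R=R*Rn.from_euler("y",q[3])*Rn.from_euler("z",s[2]*q[4]); p=p+R.apply([a2,0,L2])
    R=R*Rn.from_euler("y",q[5])*Rn.from_euler("z",s[3]*q[6]+t); p=p+R.apply([0,0,L3]); return p,R
def res(k,s):
    r=[]
    for q,p,e in D:
        P,R=fk(q,s,k); r+=[*(P-p),*(.3*(Rn.from_euler("xyz",e).inv()*R).as_rotvec())]
    return np.array(r)
def best():
    o=[]
    for s in itertools.product((1,-1),repeat=4):
        for b in(0,3.1):
            for t in (0,1.57,3.14,-1.57):
                x=least_squares(res,[b,t,.35,.35,.35,.25,0,0],args=(s,)); o.append((x.cost,s,x.x))
    return min(o,key=lambda a:a[0])
LO=np.array([-2.91,-.3,-1.5,.17,-1.26,.16,-2.52]); HI=np.array([2.91,2.13,1.42,2.43,4.41,1.93,2.52])
def ik(p,R,q0,s,k):
    f=lambda q:np.r_[(fk(q,s,k)[0]-p)*3,(R.inv()*fk(q,s,k)[1]).as_rotvec(),.003*(q-q0)]
    m=.05; x=least_squares(f,np.clip(q0,LO+m,HI-m),bounds=(LO+m,HI-m)); return x.x,np.abs(x.fun[:6]).max()
E
python3 - <<'E'
from kin import *
c,s,k=best(); print(c,s,k.round(4)); print(np.abs(res(k,s)).max())
np.save("kin.npy",np.r_[s,k])
q0=np.array([.52,.11,-.5,2.37,.71,.26,-.84])
for r in (.45,.55,.6):
  for az in (-.25,):
    for rel in np.radians([-150,-120,-90,-60,-30,0,30,60,90,120,150]):
      for tilt in (.9,):
        psi=az+rel; Z=np.array([np.cos(psi)*np.sin(tilt),np.sin(psi)*np.sin(tilt),-np.cos(tilt)])
        Y=np.array([np.cos(psi)*np.cos(tilt),np.sin(psi)*np.cos(tilt),np.sin(tilt)]); X=np.cross(Y,Z)
        R=Rn.from_matrix(np.c_[X,Y,Z]); p=np.array([r*np.cos(az),r*np.sin(az),.035])
        b=min((ik(p,R,z,s,k) for z in (q0,np.array([0,.5,-.5,1.9,1.5,1,0]),np.array([0,.5,.5,1.9,3,1,0]),np.array([0,.5,.5,1.9,-.9,1,0]))),key=lambda a:a[1])
        print(r,round(np.degrees(rel)),b[0].round(2),round(b[1],3))
E
```

```text
0.00029593116550984014 (-1, -1, -1, -1) [-0.0873  1.4856  0.3409  0.5441  0.428   0.3556 -0.0064  0.0179]
0.012778761954459174
0.45 -150 [-0.63  1.45  1.22  1.47 -0.6   1.66 -2.17] 0.0
0.45 -120 [-0.9   1.49  1.29  1.67 -0.58  1.35 -1.85] 0.0
0.45 -90 [-1.17  1.52  1.32  1.95 -0.7   0.94 -1.46] 0.0
0.45 -60 [-1.29  1.38  1.17  2.29 -1.1   0.31 -0.8 ] 0.0
0.45 -30 [-1.4   1.69  1.37  2.38  4.36  0.62  0.21] 0.176
0.45 0 [-0.66  1.27  1.37  2.38  4.2   1.26  1.63] 0.346
0.45 30 [ 1.75  1.78 -1.45  2.38  1.85  0.73 -0.29] 0.181
0.45 60 [ 1.63  1.41 -1.2   2.29  1.16  0.35  0.56] 0.0
0.45 90 [ 1.51  1.57 -1.38  1.95  0.77  0.98  1.22] 0.0
0.45 120 [ 1.24  1.54 -1.35  1.67  0.64  1.39  1.62] 0.0
0.45 150 [ 0.97  1.49 -1.28  1.47  0.65  1.7   1.96] 0.0
0.55 -150 [-0.47  1.48  1.19  1.14 -0.59  1.81 -2.28] 0.0
0.55 -120 [-0.75  1.5   1.28  1.39 -0.54  1.46 -1.91] 0.0
0.55 -90 [-1.01  1.53  1.34  1.73 -0.65  1.01 -1.5 ] 0.0
0.55 -60 [-1.15  1.43  1.24  2.09 -1.    0.4  -0.83] 0.0
0.55 -30 [-1.17  1.63  1.37  2.38  3.97  0.72  0.71] 0.054
0.55 0 [ 1.04  1.58 -1.45  2.38  2.41  1.47 -1.66] 0.2
[... 201 characters left out ...]
 1.39  0.62  1.5   1.68] 0.0
0.55 150 [ 0.82  1.52 -1.29  1.15  0.66  1.85  2.05] 0.0
0.6 -150 [-0.37  1.47  1.11  0.95 -0.54  1.88 -2.37] 0.0
0.6 -120 [-0.67  1.51  1.27  1.23 -0.52  1.52 -1.95] 0.0
0.6 -90 [-0.94  1.53  1.35  1.6  -0.62  1.05 -1.53] 0.0
0.6 -60 [-1.08  1.45  1.26  1.98 -0.96  0.44 -0.87] 0.0
0.6 -30 [-1.01  1.41  1.16  2.37  3.56  0.63  1.24] 0.0
0.6 0 [ 1.05  1.62 -1.41  2.38  2.55  1.47 -1.66] 0.119
0.6 30 [ 1.32  1.38 -1.14  2.37  2.77  0.62 -1.47] 0.0
0.6 60 [ 1.42  1.5  -1.31  1.99  1.06  0.5   0.62] 0.0
0.6 90 [ 0.8   1.04 -0.31  1.6  -0.62  1.05  2.38] 0.0
0.6 120 [ 0.6   1.15 -0.22  1.23 -0.38  1.47  2.46] 0.0
0.6 150 [ 0.7   1.47 -1.11  0.95  0.54  1.88  2.2 ] 0.0
```

```bash
cat >> kin.py <<'E'
K=np.load("kin.npy"); S,KK=K[:4],K[4:]
def track(stops,q):
    p,R=fk(q,S,KK)
    for pos,rpy,n in stops:
        Q=Rn.from_euler("xyz",rpy); w=(R.inv()*Q).as_rotvec(); d=(np.array(pos)-p)/n; e=0
        for i in range(n):
            p=p+d; R=R*Rn.from_rotvec(w/n); q2,er=ik(p,R,q,S,KK); e=max(e,er); v=np.abs(q2-q).max()*8; q=q2
        print(q.round(2),"err",round(e,3),"last max rad/s",round(v,2))
    return q
E
python3 - <<'E'
from kin import *
from h import plan, st, monitor
q=monitor.observe()["qpos"]
for psi in (1.0,1.45,1.8):
    print(psi); R=Rn.from_euler("xyz",(np.pi,0,psi+np.pi/2))
    e=lambda t:(R*Rn.from_rotvec([-t,0,0])).as_euler("xyz")
    stops=[((.45,-.06,.2),e(0),8),((.45,-.06,.2),e(.9),6),((.45,-.06,.05),e(.9),4)]
    track(stops,q)
    if psi==1.45: plan(stops[:2])
E
```

```text
1.0
[ 0.81  0.47 -1.04  2.03  0.51  0.92  0.5 ] err 0.0 last max rad/s 0.74
[ 1.57  1.1  -1.44  2.21  0.38  0.55  1.07] err 0.0 last max rad/s 1.29
[ 1.45  1.29 -1.12  2.22  0.58  0.34  1.15] err 0.0 last max rad/s 0.61
1.45
[ 0.89  0.54 -1.19  2.03  0.61  0.98  0.84] err 0.0 last max rad/s 0.99
[ 1.39  1.2  -1.43  1.93  0.33  1.02  1.37] err 0.0 last max rad/s 1.01
[ 1.33  1.39 -1.23  1.94  0.51  0.88  1.45] err 0.0 last max rad/s 0.4
{'dx': 0.66, 'dy': -0.34, 'dz': 0.23, 'wx': 0.04, 'wy': 0.05, 'wz': -0.2}
{'dx': 0.7, 'dy': -0.19, 'dz': 0.28, 'wx': 0.04, 'wy': 0.05, 'wz': -0.2}
{'dx': 0.7, 'dy': -0.03, 'dz': 0.33, 'wx': 0.04, 'wy': 0.05, 'wz': -0.2}
{'dx': 0.68, 'dy': 0.13, 'dz': 0.36, 'wx': 0.04, 'wy': 0.05, 'wz': -0.2}
{'dx': 0.61, 'dy': 0.27, 'dz': 0.39, 'wx': 0.04, 'wy': 0.05, 'wz': -0.2}
{'dx': 0.52, 'dy': 0.41, 'dz': 0.4, 'wx': 0.04, 'wy': 0.05, 'wz': -0.2}
{'dx': 0.41, 'dy': 0.52, 'dz': 0.41, 'wx': 0.04, 'wy': 0.05, 'wz': -0.2}
{'dx': 0.27, 'dy': 0.61, 'dz': 0.4, 'wx': 0.04, 'wy': 0.05, 'wz': -0.2}
{'wx': -0.15}
{'wx': -0.15}
{'wx': -0.15}
{'wx': -0.15}
{'wx': -0.15}
{'wx': -0.15}
1.8
[ 0.94  0.62 -1.31  2.04  0.7   1.05  1.09] err 0.0 last max rad/s 1.27
[ 1.21  1.24 -1.41  1.74  0.34  1.33  1.56] err 0.0 last max rad/s 0.82
[ 1.18  1.42 -1.25  1.74  0.51  1.2   1.63] err 0.0 last max rad/s 0.37
```

```bash
python3 -m handwheel '[{"dx":0.6,"dy":-0.3,"dz":0.2,"wx":0.04,"wy":0.04,"wz":-0.16,"claw":0},{"dx":0.7,"dy":-0.2,"dz":0.3,"wx":0.04,"wy":0.04,"wz":-0.16,"claw":0},{"dx":0.7,"dy":0,"dz":0.3,"wx":0.04,"wy":0.04,"wz":-0.16,"claw":0},{"dx":0.7,"dy":0.1,"dz":0.4,"wx":0.04,"wy":0.04,"wz":-0.16,"claw":0},{"dx":0.6,"dy":0.3,"dz":0.4,"wx":0.04,"wy":0.04,"wz":-0.16,"claw":0},{"dx":0.5,"dy":0.4,"dz":0.4,"wx":0.04,"wy":0.04,"wz":-0.16,"claw":0},{"dx":0.4,"dy":0.5,"dz":0.4,"wx":0.04,"wy":0.04,"wz":-0.16,"claw":0},{"dx":0.3,"dy":0.6,"dz":0.4,"wx":0.04,"wy":0.04,"wz":-0.16,"claw":0}]'
python3 -c "
from h import *
st(); R=Rn.from_euler('xyz',(np.pi,0,1.45+np.pi/2))
plan([((.45,-.06,.2),(R*Rn.from_rotvec([-.9,0,0])).as_euler('xyz'),8)])"
```

```text
clock: 9.7
position: [0.4641, -0.0676, 0.2031]
tool_rot: [3.082, 0.076, 2.589]
force: [-0.3, -0.5, -1.2]
grip_width: 0.0192
finger_force: 40.9
9.7 [ 0.4641 -0.0676  0.2031] [3.082 0.076 2.589] q [ 0.78  0.39 -0.93  2.07  0.44  0.78  0.61] F [-0.3 -0.5 -1.2] w 0.0192 40.9
{'dx': 0.2, 'dy': -0.01, 'dz': 0.02, 'wx': -0.11, 'wy': 0.03, 'wz': -0.04}
{'dx': 0.2, 'dy': -0.01, 'dz': 0.03, 'wx': -0.11, 'wy': 0.03, 'wz': -0.04}
{'dx': 0.2, 'dz': 0.03, 'wx': -0.11, 'wy': 0.03, 'wz': -0.04}
{'dx': 0.2, 'dy': 0.0, 'dz': 0.04, 'wx': -0.11, 'wy': 0.03, 'wz': -0.04}
{'dx': 0.2, 'dy': 0.01, 'dz': 0.05, 'wx': -0.11, 'wy': 0.03, 'wz': -0.04}
{'dx': 0.2, 'dy': 0.01, 'dz': 0.06, 'wx': -0.11, 'wy': 0.03, 'wz': -0.04}
{'dx': 0.19, 'dy': 0.01, 'dz': 0.07, 'wx': -0.11, 'wy': 0.03, 'wz': -0.04}
{'dx': 0.19, 'dy': 0.02, 'dz': 0.07, 'wx': -0.11, 'wy': 0.03, 'wz': -0.04}
```

```bash
python3 -m handwheel '[{"dx":0.2,"dy":0,"dz":0,"wx":-0.11,"wy":0.03,"wz":-0.04,"claw":0},{"dx":0.2,"dy":0,"dz":0,"wx":-0.11,"wy":0.03,"wz":-0.04,"claw":0},{"dx":0.2,"dy":0,"dz":0,"wx":-0.11,"wy":0.03,"wz":-0.04,"claw":0},{"dx":0.2,"dy":0,"dz":0,"wx":-0.11,"wy":0.03,"wz":-0.04,"claw":0},{"dx":0.2,"dy":0,"dz":0,"wx":-0.11,"wy":0.03,"wz":-0.04,"claw":0},{"dx":0.2,"dy":0,"dz":0,"wx":-0.11,"wy":0.03,"wz":-0.04,"claw":0},{"dx":0.2,"dy":0,"dz":0,"wx":-0.11,"wy":0.03,"wz":-0.04,"claw":0},{"dx":0.2,"dy":0,"dz":0,"wx":-0.11,"wy":0.03,"wz":-0.04,"claw":0}]'
python3 - <<'E'
from h import *
st(); s=monitor.observe(); R=Rn.from_euler("xyz",s["tool_rot"]); print("tool z",R.apply([0,0,1]).round(3),"tool x",R.apply([1,0,0]).round(3))
low=[(s["position"]+R.apply([x,-.01,.038])).round(4).tolist() for x in(-.055,.055)]; print("low edge",low)
R2=Rn.from_euler('xyz',(np.pi,0,1.45+np.pi/2))*Rn.from_rotvec([-.95,0,0])
plan([((.45,-.06,.06),R2.as_euler('xyz'),5)])
f=cam("scene"); cv2.imwrite("pics/tilt.png",cv2.resize(f["frame"][60:300,120:420],(750,600)))
E
```

```text
clock: 10.7
position: [0.4495, -0.062, 0.2028]
tool_rot: [2.204, 0.022, 2.968]
force: [0.1, 0.6, -1.0]
grip_width: 0.0196
finger_force: 40.9
10.7 [ 0.4495 -0.062   0.2028] [2.204 0.022 2.968] q [ 1.43  1.06 -1.36  1.97  0.11  0.88  1.57] F [ 0.1  0.6 -1. ] w 0.0196 40.9
tool z [ 0.152  0.792 -0.592] tool x [-0.985  0.173 -0.022]
low edge [[0.5085, -0.0472, 0.1734], [0.4002, -0.0282, 0.1711]]
{'dx': 0.06, 'dy': -2.28, 'dz': 1.72, 'wy': 0.01}
{'dx': 0.04, 'dy': -2.28, 'dz': 1.72, 'wy': 0.01}
{'dx': 0.03, 'dy': -2.29, 'dz': 1.71, 'wy': 0.01}
{'dx': 0.02, 'dy': -2.29, 'dz': 1.71, 'wy': 0.01}
{'dx': 0.01, 'dy': -2.29, 'dz': 1.7, 'wy': 0.01}
```

View pics/tilt.png

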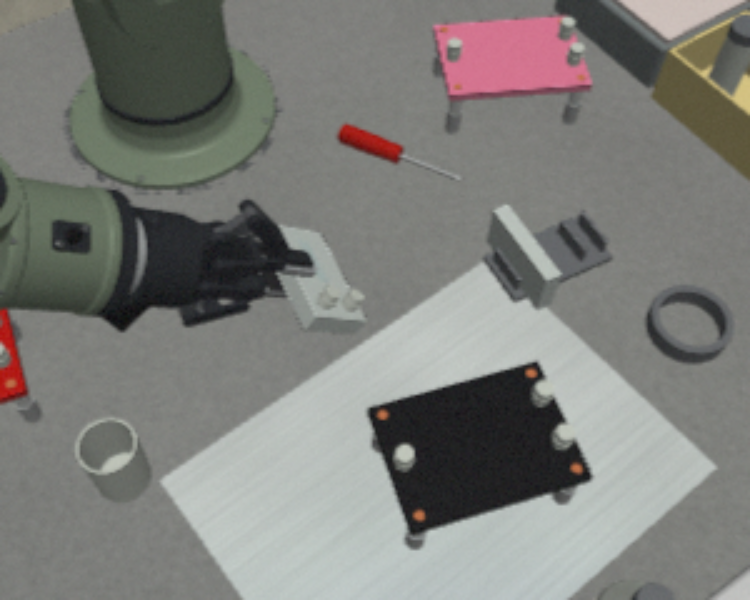

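The cell is held tilted with its stubs up at crop (340,300), and the blank is still in the rack. I'm lowering it to the bench.

```bash
python3 -m handwheel '[{"dx":0.1,"dy":-2.4,"dz":1.8,"wx":0,"wy":0.01,"wz":0,"claw":0},{"dx":0.1,"dy":-2.4,"dz":1.8,"wx":0,"wy":0.01,"wz":0,"claw":0},{"dx":0,"dy":-2.4,"dz":1.8,"wx":0,"wy":0.01,"wz":0,"claw":0},{"dx":0,"dy":-2.4,"dz":1.8,"wx":0,"wy":0,"wz":0,"claw":0},{"dx":0,"dy":-2.4,"dz":1.8,"wx":0,"wy":0,"wz":0,"claw":0},{"dx":0,"dy":-0.6,"dz":0.45,"wx":0,"wy":0,"wz":0,"claw":0},{"dx":0,"dy":-0.5,"dz":0.4,"wx":0,"wy":0,"wz":0,"claw":0},{"dx":0,"dy":0,"dz":0,"wx":0,"wy":0,"wz":0,"claw":0}]'
python3 - <<'E'
from h import *
st(); s=monitor.observe(); R=Rn.from_euler("xyz",s["tool_rot"]); print("tool z",R.apply([0,0,1]).round(3),"tool x",R.apply([1,0,0]).round(3))
print("low edge",[(s["position"]+R.apply([x,-.01,.038])).round(4).tolist() for x in(-.055,.055)])
E
```

```text
clock: 11.75
position: [0.4496, -0.0603, 0.0393]
tool_rot: [2.208, 0.003, 2.991]
force: [0.5, -1.1, -0.7]
grip_width: 0.0193
finger_force: 41.0
11.75 [ 0.4496 -0.0603  0.0393] [2.208 0.003 2.991] q [ 1.32  1.28 -1.13  1.96  0.29  0.74  1.66] F [ 0.5 -1.1 -0.7] w 0.0193 41.0
tool z [ 0.122  0.794 -0.595] tool x [-0.989  0.15  -0.003]
low edge [[0.5078, -0.0443, 0.0088], [0.399, -0.0278, 0.0084]]
```

```bash
python3 -m handwheel '[{"dx":0,"dy":-0.4,"dz":0.3,"wx":0,"wy":0,"wz":0,"claw":0},{"dx":0,"dy":-0.2,"dz":0.15,"wx":0,"wy":0,"wz":0,"claw":0},{"dx":0,"dy":-0.05,"dz":0.05,"wx":0,"wy":0,"wz":0,"claw":0},{"dx":0,"dy":0,"dz":0,"wx":0,"wy":0,"wz":0,"claw":0}]'
python3 -m handwheel '[{"dx":0,"dy":0,"dz":0,"wx":0,"wy":0,"wz":0,"claw":26},{"dx":0,"dy":0,"dz":0,"wx":0,"wy":0,"wz":0,"claw":32},{"dx":0,"dy":0,"dz":0,"wx":0,"wy":0,"wz":0,"claw":38},{"dx":0,"dy":0,"dz":0,"wx":0,"wy":0,"wz":0,"claw":42},{"dx":0,"dy":0,"dz":0,"wx":0,"wy":0,"wz":0,"claw":42}]' 20
python3 - <<'E'
from h import *
st(); f=cam("scene"); cv2.imwrite("pics/rel.png",cv2.resize(f["frame"][130:240,180:320],(700,550)))
E
```

```text
clock: 12.25
position: [0.4498, -0.0602, 0.0312]
tool_rot: [2.208, 0.003, 2.991]
force: [-1.1, -5.5, 8.5]
grip_width: 0.0193
finger_force: 41.2
clock: 12.88
position: [0.4494, -0.06, 0.0305]
tool_rot: [2.208, 0.003, 2.991]
force: [0.9, -0.6, -0.6]
grip_width: 0.036
finger_force: 0.2
12.88 [ 0.4494 -0.06    0.0305] [2.208 0.003 2.991] q [ 1.31  1.3  -1.12  1.95  0.3   0.73  1.66] F [ 0.9 -0.6 -0.6] w 0.036 0.2
```

View pics/rel.png

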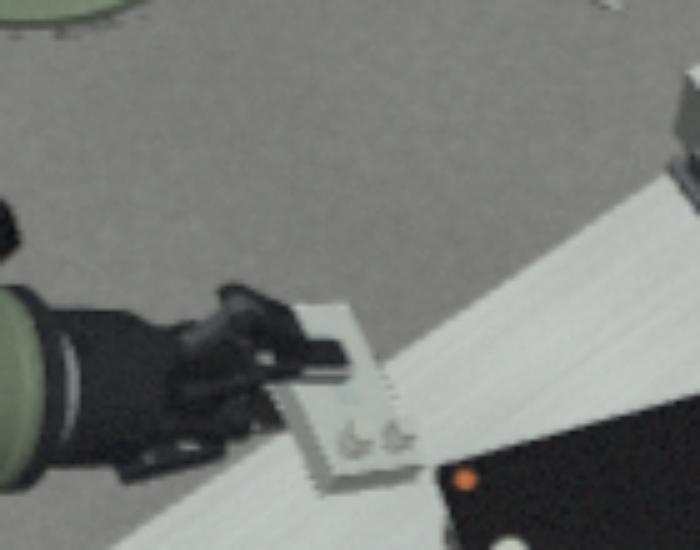

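The cell rests on the lower finger with its stubs up at crop (355,440) and (398,435). I'm backing out along the tool axis.

```bash
python3 -m handwheel '[{"dx":0,"dy":0,"dz":-1.5,"wx":0,"wy":0,"wz":0,"claw":42},{"dx":0,"dy":0,"dz":-1.5,"wx":0,"wy":0,"wz":0,"claw":42},{"dx":0,"dy":0,"dz":-2,"wx":0,"wy":0,"wz":0,"claw":42},{"dx":0,"dy":0,"dz":-4,"wx":0,"wy":0,"wz":0,"claw":42},{"dx":0,"dy":0,"dz":-5,"wx":0,"wy":0,"wz":0,"claw":100},{"dx":0,"dy":0,"dz":-5,"wx":0,"wy":0,"wz":0,"claw":100},{"dx":0,"dy":-0,"dz":0,"wx":0.17,"wy":0,"wz":0,"claw":100},{"dx":0,"dy":0,"dz":0,"wx":0.17,"wy":0,"wz":0,"claw":100}]'
python3 - <<'E'
from h import *
st(); F=[cam(c) for c in CAMS]; obs=[]
for f in F:
    d=optics.masks_of("cell",f["name"]); print(f["name"],[(round(x["p"],2),x["rect"]) for x in d][:3])
    if d: obs.append((f,d[0]["region"]))
fl=[box(-.055,.055,-.03,.03,0,.02)]+[cyl(.007,.007,.016,.04,y,.02) for y in(-.014,.014)]
for o in (obs,obs[:1],obs[1:]):
    if o: print(fit(o,fl,[.45,-.06,-.15]))
cv2.imwrite("pics/flat.png",np.hstack([cv2.resize(F[0]["frame"][130:240,180:320],(400,314)),cv2.resize(F[1]["frame"][140:250,220:360],(400,314))]))
E
```

```text
clock: 13.92
position: [0.4263, -0.2126, 0.1445]
tool_rot: [2.552, 0.004, 2.988]
force: [0.9, -0.4, 0.4]
grip_width: 0.0851
finger_force: 0.0
13.93 [ 0.4263 -0.2126  0.1445] [2.552 0.004 2.988] q [ 1.43  0.94 -1.19  1.85  0.32  1.02  1.61] F [ 0.9 -0.4  0.4] w 0.0851 0.0
scene [(0.73, [225.6, 191.2, 38.3, 44.8])]
top [(0.72, [262.7, 176.0, 22.5, 31.6])]
(array([ 0.448 , -0.0659, -0.1404]), np.float64(0.075))
(array([ 0.4506, -0.0659, -0.1421]), np.float64(0.036))
(array([ 0.4453, -0.0661, -0.1592]), np.float64(0.069))
```

View pics/flat.png

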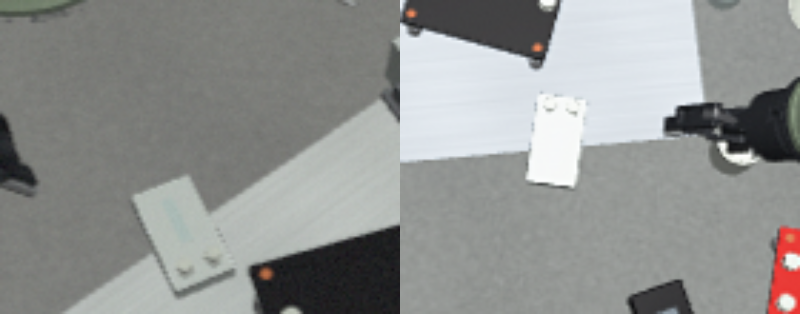

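The cell lies flat with ports up (scene crop (200,265), top crop (560,103)). Now I'll regrip it across its 60 mm width, tool down, at yaw -0.147.

```bash
python3 - <<'E'
from kin import *
from h import plan, monitor
st=[((.45,-.15,.2),(np.pi,0,2.2),6),((.448,-.066,.18),(np.pi,0,.9),8),((.448,-.066,.16),(np.pi,0,-.147),6),((.448,-.066,.001),(np.pi,0,-.147),6)]
q=track(st,monitor.observe()["qpos"]); track([((.448,-.066,.2),(np.pi,0,-.147),6),((.6215,.0165,.2),(np.pi,0,1.287),10),((.6215,.0165,.077),(np.pi,0,1.287),6)],q)
plan(st[:3])
E
```

```text
[ 0.83  0.42 -0.8   1.98  0.39  0.89  0.46] err 0.0 last max rad/s 1.9
[ 0.42  0.36 -0.47  2.05  0.23  0.78 -0.85] err 0.0 last max rad/s 1.33
[ 0.2   0.37 -0.19  2.07  0.1   0.71 -1.76] err 0.0 last max rad/s 1.2
[ 0.12  0.68 -0.09  2.15  0.18  0.32 -1.84] err 0.0 last max rad/s 0.49
[ 0.21  0.3  -0.19  2.03  0.08  0.82 -1.74] err 0.0 last max rad/s 0.68
[ 0.23  0.59 -0.53  1.62  0.34  1.02 -0.69] err 0.0 last max rad/s 0.89
[ 0.17  0.74 -0.45  1.7   0.43  0.79 -0.76] err 0.0 last max rad/s 0.29
{'dx': -0.24, 'dy': 1.41, 'dz': -0.17, 'wx': 0.09, 'wy': -0.04, 'wz': 0.13}
{'dx': -0.07, 'dy': 1.41, 'dz': -0.29, 'wx': 0.09, 'wy': -0.04, 'wz': 0.13}
{'dx': 0.09, 'dy': 1.37, 'dz': -0.43, 'wx': 0.09, 'wy': -0.04, 'wz': 0.13}
{'dx': 0.25, 'dy': 1.3, 'dz': -0.56, 'wx': 0.09, 'wy': -0.04, 'wz': 0.13}
{'dx': 0.38, 'dy': 1.21, 'dz': -0.69, 'wx': 0.09, 'wy': -0.04, 'wz': 0.13}
{'dx': 0.5, 'dy': 1.08, 'dz': -0.81, 'wx': 0.09, 'wy': -0.04, 'wz': 0.13}
{'dx': 0.86, 'dy': 0.6, 'dz': 0.25, 'wz': 0.16}
{'dx': 0.95, 'dy': 0.45, 'dz': 0.25, 'wz': 0.16}
{'dx': 1.01, 'dy': 0.29, 'dz': 0.25, 'wz': 0.16}
{'dx': 1.04, 'dy': 0.12, 'dz': 0.25, 'wz': 0.16}
{'dx': 1.05, 'dy': -0.05, 'dz': 0.25, 'wz': 0.16}
{'dx': 1.03, 'dy': -0.22, 'dz': 0.25, 'wz': 0.16}
{'dx': 0.98, 'dy': -0.38, 'dz': 0.25, 'wz': 0.16}
{'dx': 0.91, 'dy': -0.53, 'dz': 0.25, 'wz': 0.16}
{'dz': 0.33, 'wz': 0.17}
{'dz': 0.33, 'wz': 0.17}
{'dz': 0.33, 'wz': 0.17}
{'dz': 0.33, 'wz': 0.17}
{'dz': 0.33, 'wz': 0.17}
{'dz': 0.33, 'wz': 0.17}
```

```bash
python3 -m handwheel '[{"dx":-0.2,"dy":1.4,"dz":-0.2,"wx":0.09,"wy":-0.04,"wz":0.13,"claw":100},{"dx":-0.1,"dy":1.4,"dz":-0.3,"wx":0.09,"wy":-0.04,"wz":0.13,"claw":100},{"dx":0.1,"dy":1.4,"dz":-0.4,"wx":0.09,"wy":-0.04,"wz":0.13,"claw":100},{"dx":0.2,"dy":1.3,"dz":-0.6,"wx":0.09,"wy":-0.04,"wz":0.13,"claw":100},{"dx":0.4,"dy":1.2,"dz":-0.7,"wx":0.09,"wy":-0.04,"wz":0.13,"claw":100},{"dx":0.5,"dy":1.1,"dz":-0.8,"wx":0.09,"wy":-0.04,"wz":0.13,"claw":100}]'
python3 -m handwheel '[{"dx":0.9,"dy":0.6,"dz":0.2,"wx":0,"wy":0,"wz":0.16,"claw":100},{"dx":0.9,"dy":0.4,"dz":0.2,"wx":0,"wy":0,"wz":0.16,"claw":100},{"dx":1,"dy":0.3,"dz":0.2,"wx":0,"wy":0,"wz":0.16,"claw":100},{"dx":1,"dy":0.1,"dz":0.2,"wx":0,"wy":0,"wz":0.16,"claw":100},{"dx":1,"dy":0,"dz":0.2,"wx":0,"wy":0,"wz":0.16,"claw":100},{"dx":1,"dy":-0.2,"dz":0.2,"wx":0,"wy":0,"wz":0.16,"claw":100},{"dx":1,"dy":-0.4,"dz":0.2,"wx":0,"wy":0,"wz":0.16,"claw":100},{"dx":0.9,"dy":-0.5,"dz":0.2,"wx":0,"wy":0,"wz":0.16,"claw":100}]'
python3 -m handwheel '[{"dx":0,"dy":0,"dz":0.3,"wx":0,"wy":0,"wz":0.17,"claw":100},{"dx":0,"dy":0,"dz":0.3,"wx":0,"wy":0,"wz":0.17,"claw":100},{"dx":0,"dy":0,"dz":0.3,"wx":0,"wy":0,"wz":0.17,"claw":100},{"dx":0,"dy":0,"dz":0.3,"wx":0,"wy":0,"wz":0.17,"claw":100},{"dx":0,"dy":0,"dz":0.3,"wx":0,"wy":0,"wz":0.17,"claw":100},{"dx":0,"dy":0,"dz":0.3,"wx":0,"wy":0,"wz":0.17,"claw":100}]'
python3 - <<'E'
from kin import *
from h import plan, st, monitor
st(); plan([((.448,-.066,.06),(np.pi,0,-.147),5)])
E
```

```text
clock: 14.88
position: [0.4502, -0.1509, 0.2004]
tool_rot: [3.123, -0.005, 2.179]
force: [0.5, -0.3, -0.6]
grip_width: 0.0854
finger_force: 0.0
clock: 15.88
position: [0.4491, -0.068, 0.1847]
tool_rot: [-3.139, -0.021, 0.899]
force: [-0.1, -0.3, -0.1]
grip_width: 0.0851
finger_force: 0.0
clock: 16.62
position: [0.4494, -0.068, 0.1666]
tool_rot: [-3.123, -0.009, -0.122]
force: [-0.7, 0.0, -0.2]
grip_width: 0.0853
finger_force: 0.0
16.62 [ 0.4494 -0.068   0.1666] [-3.123 -0.009 -0.122] q [ 0.26  0.36 -0.28  2.09  0.13  0.7  -1.79] F [-0.7  0.  -0.2] w 0.0853 0.0
{'dx': -0.05, 'dz': 2.13, 'wz': 0.01}
{'dx': -0.05, 'dy': -0.0, 'dz': 2.13, 'wz': 0.01}
{'dx': -0.04, 'dy': -0.01, 'dz': 2.13, 'wz': 0.01}
{'dx': -0.04, 'dy': -0.02, 'dz': 2.13, 'wz': 0.01}
{'dx': -0.04, 'dy': -0.03, 'dz': 2.13, 'wz': 0.01}
```

```bash
python3 -m handwheel '[{"dx":-0.1,"dy":-0.1,"dz":2.6,"wx":-0.018,"wy":-0.009,"wz":0.025,"claw":100},{"dx":0,"dy":0,"dz":2.5,"wx":0,"wy":0,"wz":0,"claw":100},{"dx":0,"dy":0,"dz":2.5,"wx":0,"wy":0,"wz":0,"claw":100},{"dx":0,"dy":0,"dz":2.5,"wx":0,"wy":0,"wz":0,"claw":100},{"dx":0,"dy":0,"dz":2.5,"wx":0,"wy":0,"wz":0,"claw":100},{"dx":0,"dy":0,"dz":2.5,"wx":0,"wy":0,"wz":0,"claw":100},{"dx":0,"dy":0,"dz":0.8,"wx":0,"wy":0,"wz":0,"claw":100},{"dx":0,"dy":0,"dz":0,"wx":0,"wy":0,"wz":0,"claw":100}]'
python3 -c "
from h import *
st(); plan([((.448,-.066,.0015),(np.pi,0,-.147),1)])"
```

```text
clock: 17.62
position: [0.4492, -0.0662, 0.0081]
tool_rot: [3.141, -0.001, -0.14]
force: [0.9, 0.8, 0.6]
grip_width: 0.0851
finger_force: 0.0
17.62 [ 0.4492 -0.0662  0.0081] [ 3.141e+00 -1.000e-03 -1.400e-01] q [ 0.13  0.66 -0.15  2.17  0.29  0.32 -1.97] F [0.9 0.8 0.6] w 0.0851 0.0
{'dx': -0.12, 'dz': 0.66, 'wz': 0.01}
```

```bash
python3 -m handwheel '[{"dx":-0.1,"dy":0,"dz":0.6,"wx":0,"wy":0,"wz":0.007,"claw":100},{"dx":0,"dy":0,"dz":0,"wx":0,"wy":0,"wz":0,"claw":80},{"dx":0,"dy":0,"dz":0,"wx":0,"wy":0,"wz":0,"claw":70},{"dx":0,"dy":0,"dz":0,"wx":0,"wy":0,"wz":0,"claw":60},{"dx":0,"dy":0,"dz":0,"wx":0,"wy":0,"wz":0,"claw":55},{"dx":0,"dy":0,"dz":0,"wx":0,"wy":0,"wz":0,"claw":55}]' 45; python3 -c "
from h import *
st()"
```

```text
clock: 18.38
position: [0.4488, -0.0658, 0.0033]
tool_rot: [3.141, -0.004, -0.146]
force: [-2.3, 0.3, 14.2]
grip_width: 0.0591
finger_force: 45.9
18.38 [ 0.4488 -0.0658  0.0033] [ 3.141 -0.004 -0.146] q [ 0.12  0.67 -0.14  2.18  0.29  0.31 -1.98] F [-2.3  0.3 14.2] w 0.0591 45.9
```

```bash
python3 -m handwheel '[{"dx":0,"dy":0,"dz":-1,"wx":0,"wy":0,"wz":0,"claw":55},{"dx":0,"dy":0,"dz":-3,"wx":0,"wy":0,"wz":0,"claw":55},{"dx":0,"dy":0,"dz":-4,"wx":0,"wy":0,"wz":0,"claw":55},{"dx":0,"dy":0,"dz":-4,"wx":0,"wy":0,"wz":0,"claw":55},{"dx":0,"dy":0,"dz":-4,"wx":0,"wy":0,"wz":0,"claw":55},{"dx":0,"dy":0,"dz":-2,"wx":0,"wy":0,"wz":0,"claw":55}]'; python3 -c "
from h import *
st(); plan([((.6215,.0165,.18),(np.pi,0,1.287),12)])"
```

```text
clock: 19.12
position: [0.4484, -0.0657, 0.1853]
tool_rot: [-3.142, -0.006, -0.146]
force: [0.6, 0.5, -1.6]
grip_width: 0.0588
finger_force: 50.4
19.12 [ 0.4484 -0.0657  0.1853] [-3.142 -0.006 -0.146] q [ 0.25  0.33 -0.29  2.08  0.14  0.75 -1.84] F [ 0.6  0.5 -1.6] w 0.0588 50.4
{'dx': 1.33, 'dy': -0.89, 'dz': 0.05, 'wz': -0.12}
{'dx': 1.42, 'dy': -0.72, 'dz': 0.05, 'wz': -0.12}
{'dx': 1.5, 'dy': -0.55, 'dz': 0.05, 'wz': -0.12}
{'dx': 1.55, 'dy': -0.37, 'dz': 0.05, 'wz': -0.12}
{'dx': 1.59, 'dy': -0.18, 'dz': 0.05, 'wz': -0.12}
{'dx': 1.6, 'dy': 0.01, 'dz': 0.05, 'wz': -0.12}
{'dx': 1.58, 'dy': 0.2, 'dz': 0.05, 'wz': -0.12}
{'dx': 1.55, 'dy': 0.39, 'dz': 0.05, 'wz': -0.12}
{'dx': 1.49, 'dy': 0.57, 'dz': 0.05, 'wz': -0.12}
{'dx': 1.41, 'dy': 0.75, 'dz': 0.05, 'wz': -0.12}
{'dx': 1.31, 'dy': 0.91, 'dz': 0.05, 'wz': -0.12}
{'dx': 1.2, 'dy': 1.06, 'dz': 0.05, 'wz': -0.12}
```

```bash
python3 -m handwheel '[{"dx":1.3,"dy":-0.9,"dz":0,"wx":0,"wy":0,"wz":-0.12,"claw":55},{"dx":1.4,"dy":-0.7,"dz":0,"wx":0,"wy":0,"wz":-0.12,"claw":55},{"dx":1.5,"dy":-0.5,"dz":0,"wx":0,"wy":0,"wz":-0.12,"claw":55},{"dx":1.5,"dy":-0.4,"dz":0,"wx":0,"wy":0,"wz":-0.12,"claw":55},{"dx":1.6,"dy":-0.2,"dz":0,"wx":0,"wy":0,"wz":-0.12,"claw":55},{"dx":1.6,"dy":0,"dz":0,"wx":0,"wy":0,"wz":-0.12,"claw":55},{"dx":1.6,"dy":0.2,"dz":0,"wx":0,"wy":0,"wz":-0.12,"claw":55},{"dx":1.5,"dy":0.4,"dz":0,"wx":0,"wy":0,"wz":-0.12,"claw":55}]'
python3 -m handwheel '[{"dx":1.5,"dy":0.6,"dz":0,"wx":0,"wy":0,"wz":-0.12,"claw":55},{"dx":1.4,"dy":0.7,"dz":0,"wx":0,"wy":0,"wz":-0.12,"claw":55},{"dx":1.3,"dy":0.9,"dz":0,"wx":0,"wy":0,"wz":-0.12,"claw":55},{"dx":1.2,"dy":1.1,"dz":0,"wx":0,"wy":0,"wz":-0.12,"claw":55},{"dx":0,"dy":0,"dz":3,"wx":0,"wy":0,"wz":0,"claw":55},{"dx":0,"dy":0,"dz":2,"wx":0,"wy":0,"wz":0,"claw":55},{"dx":0,"dy":0,"dz":0,"wx":0,"wy":0,"wz":0,"claw":55}]'
python3 - <<'E'
from h import *
st(); plan([((.6215,.0165,.088),(np.pi,0,1.287),3)])
F=[cam(c) for c in CAMS]
cv2.imwrite("pics/over.png",np.hstack([cv2.resize(F[0]["frame"][170:290,240:390],(400,320)),cv2.resize(F[1]["frame"][80:200,180:330],(400,320))]))
E
```

```text
clock: 20.12
position: [0.5623, -0.0107, 0.1837]
tool_rot: [3.139, -0.002, 0.818]
force: [0.3, 0.5, -0.8]
grip_width: 0.0589
finger_force: 50.3
clock: 21.0
position: [0.619, 0.0165, 0.1322]
tool_rot: [3.14, 0.001, 1.294]
force: [0.6, -0.7, -0.5]
grip_width: 0.0589
finger_force: 50.3
21.0 [0.619  0.0165 0.1322] [3.140e+00 1.000e-03 1.294e+00] q [ 0.26  0.68 -0.57  1.68  0.45  0.91 -0.77] F [ 0.6 -0.7 -0.5] w 0.0589 50.3
{'dx': 0.02, 'dy': 0.08, 'dz': 1.47}
{'dx': 0.02, 'dy': 0.08, 'dz': 1.47}
{'dx': 0.02, 'dy': 0.08, 'dz': 1.47}
```

View pics/over.png

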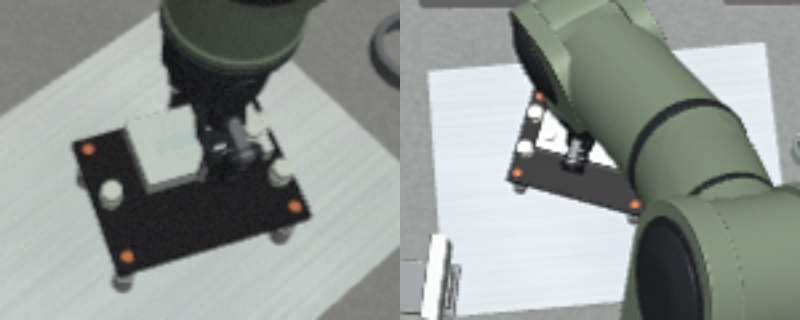

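The cell is above the plate with its stubs at the pair end (top crop (550,132)). I'm lowering it gently.

```bash
python3 -m handwheel '[{"dx":0,"dy":0.1,"dz":1.5,"wx":0,"wy":0,"wz":0,"claw":55},{"dx":0,"dy":0.1,"dz":1.5,"wx":0,"wy":0,"wz":0,"claw":55},{"dx":0,"dy":0,"dz":1,"wx":0,"wy":0,"wz":0.007,"claw":55},{"dx":0,"dy":0,"dz":0.6,"wx":0,"wy":0,"wz":0,"claw":55},{"dx":0,"dy":0,"dz":0.4,"wx":0,"wy":0,"wz":0,"claw":55},{"dx":0,"dy":0,"dz":0.2,"wx":0,"wy":0,"wz":0,"claw":55},{"dx":0,"dy":0,"dz":0,"wx":0,"wy":0,"wz":0,"claw":55}]'
```

```text
clock: 21.98
position: [0.6221, 0.0162, 0.0813]
tool_rot: [3.138, -0.001, 1.287]
force: [-0.1, -0.2, -2.0]
grip_width: 0.059
finger_force: 50.4
```

```bash
python3 -m handwheel '[{"dx":0,"dy":0,"dz":0.15,"wx":0,"wy":0,"wz":0,"claw":55},{"dx":0,"dy":0,"dz":0.1,"wx":0,"wy":0,"wz":0,"claw":55},{"dx":0,"dy":0,"dz":0.1,"wx":0,"wy":0,"wz":0,"claw":55},{"dx":0,"dy":0,"dz":0,"wx":0,"wy":0,"wz":0,"claw":55}]'
```

```text
clock: 22.48
position: [0.6221, 0.0161, 0.0785]
tool_rot: [3.138, -0.0, 1.287]
force: [-4.1, -0.5, 13.1]
grip_width: 0.0584
finger_force: 51.8
```

```bash
python3 -m handwheel '[{"dx":0,"dy":0,"dz":0,"wx":0,"wy":0,"wz":0,"claw":72},{"dx":0,"dy":0,"dz":0,"wx":0,"wy":0,"wz":0,"claw":85},{"dx":0,"dy":0,"dz":0,"wx":0,"wy":0,"wz":0,"claw":100},{"dx":0,"dy":0,"dz":-0.5,"wx":0,"wy":0,"wz":0,"claw":100},{"dx":0,"dy":0,"dz":-3,"wx":0,"wy":0,"wz":0,"claw":100},{"dx":0,"dy":0,"dz":-4,"wx":0,"wy":0,"wz":0,"claw":100},{"dx":0,"dy":0,"dz":-4,"wx":0,"wy":0,"wz":0,"claw":100},{"dx":0,"dy":0,"dz":-2,"wx":0,"wy":0,"wz":0,"claw":100}]'
python3 -c "
from h import *
st(); plan([((.433,-.28,.2),(np.pi,0,.6),10)])"
```

```text
clock: 23.48
position: [0.6221, 0.0163, 0.215]
tool_rot: [3.136, -0.001, 1.287]
force: [-0.2, 0.6, -0.5]
grip_width: 0.0854
finger_force: 0.0
23.48 [0.6221 0.0163 0.215 ] [ 3.136e+00 -1.000e-03  1.287e+00] q [ 0.28  0.59 -0.61  1.61  0.38  1.06 -0.72] F [-0.2  0.6 -0.5] w 0.0854 0.0
{'dx': -3.37, 'dy': -0.99, 'dz': 0.14, 'wz': 0.07}
{'dx': -3.43, 'dy': -0.75, 'dz': 0.14, 'wz': 0.07}
{'dx': -3.48, 'dy': -0.51, 'dz': 0.14, 'wz': 0.07}
{'dx': -3.5, 'dy': -0.27, 'dz': 0.14, 'wz': 0.07}
{'dx': -3.52, 'dy': -0.03, 'dz': 0.15, 'wz': 0.07}
{'dx': -3.51, 'dy': 0.21, 'dz': 0.15, 'wz': 0.07}
{'dx': -3.49, 'dy': 0.45, 'dz': 0.15, 'wz': 0.07}
{'dx': -3.45, 'dy': 0.69, 'dz': 0.15, 'wz': 0.07}
{'dx': -3.39, 'dy': 0.92, 'dz': 0.15, 'wz': 0.07}
{'dx': -3.32, 'dy': 1.15, 'dz': 0.15, 'wz': 0.07}
```

```bash
python3 -m handwheel '[{"dx":-3.4,"dy":-1,"dz":0.1,"wx":0,"wy":0,"wz":0.07,"claw":100},{"dx":-3.4,"dy":-0.7,"dz":0.1,"wx":0,"wy":0,"wz":0.07,"claw":100},{"dx":-3.5,"dy":-0.5,"dz":0.1,"wx":0,"wy":0,"wz":0.07,"claw":100},{"dx":-3.5,"dy":-0.3,"dz":0.1,"wx":0,"wy":0,"wz":0.07,"claw":100},{"dx":-3.5,"dy":0,"dz":0.2,"wx":0,"wy":0,"wz":0.07,"claw":100},{"dx":-3.5,"dy":0.2,"dz":0.2,"wx":0,"wy":0,"wz":0.07,"claw":100},{"dx":-3.5,"dy":0.5,"dz":0.2,"wx":0,"wy":0,"wz":0.07,"claw":100},{"dx":-3.4,"dy":0.7,"dz":0.2,"wx":0,"wy":0,"wz":0.07,"claw":100}]'
python3 -m handwheel '[{"dx":-3.4,"dy":0.9,"dz":0.2,"wx":0,"wy":0,"wz":0.07,"claw":100},{"dx":-3.3,"dy":1.1,"dz":0.2,"wx":0,"wy":0,"wz":0.07,"claw":100},{"dx":0,"dy":0,"dz":0,"wx":0,"wy":0,"wz":0,"claw":100}]'
python3 - <<'E'
from h import *
st(); plan([((.433,-.28,.12),(np.pi,0,.6),3)]); F=[cam(c) for c in CAMS]
fl=[box(-.055,.055,-.03,.03,.075,.095)]+[cyl(.007,.007,.016,.04,y,.095) for y in(-.014,.014)]
plate=[box(-.09,.09,-.065,.065,.063,.075)]
px=((313,239),(250,137))
for i,f in enumerate(F):
    d=[x for x in optics.masks_of("cell",f["name"])]; print(f["name"],[(round(x["p"],2),x["rect"]) for x in d][:3])
    c=fit([(f,d[0]["region"])],fl,[.62,.017,1.287]); 
    u,v=px[i]; m=np.zeros((384,512),np.uint8); k=(f["frame"].max(2)<70).astype(np.uint8); w=52
    m[v-w:v+w,u-w:u+w]=k[v-w:v+w,u-w:u+w]; n,l,s,_=cv2.connectedComponentsWithStats(m); j=1+s[1:,4].argmax()
    h=np.zeros_like(m); cv2.fillConvexPoly(h,cv2.convexHull(cv2.findNonZero((l==j).astype(np.uint8))),1)
    p=fit([(f,h>0)],plate,[.62,.017,1.287]); a=p[0][2]; dd=c[0][:2]-p[0][:2]
    print(c,p,"in stand",(dd@[np.cos(a),np.sin(a)]).round(4),(dd@[-np.sin(a),np.cos(a)]).round(4),"yaw",round(c[0][2]-a,3))
cv2.imwrite("pics/placed.png",np.hstack([cv2.resize(F[0]["frame"][190:290,250:375],(400,320)),cv2.resize(F[1]["frame"][97:177,200:300],(400,320))]))
E
```

```text
clock: 24.48
position: [0.4696, -0.2213, 0.2]
tool_rot: [3.139, -0.002, 0.724]
force: [-0.3, -0.5, -0.1]
grip_width: 0.0855
finger_force: 0.0
clock: 24.85
position: [0.4299, -0.2806, 0.1958]
tool_rot: [3.14, -0.001, 0.582]
force: [0.1, 0.3, 0.1]
grip_width: 0.0855
finger_force: 0.0
24.85 [ 0.4299 -0.2806  0.1958] [ 3.14e+00 -1.00e-03  5.82e-01] q [ 0.79  0.42 -0.43  1.91  0.22  0.86 -0.74] F [0.1 0.3 0.1] w 0.0855 0.0
{'dx': 0.09, 'dy': 0.04, 'dz': 2.53, 'wz': -0.01}
{'dx': 0.09, 'dy': 0.04, 'dz': 2.53, 'wz': -0.01}
{'dx': 0.09, 'dy': 0.04, 'dz': 2.53, 'wz': -0.01}
scene [(0.91, [286.5, 215.1, 51.7, 37.0])]
(array([0.6228, 0.0195, 1.2783]), np.float64(0.091)) (array([0.6238, 0.0151, 1.2884]), np.float64(0.024)) in stand 0.0039 0.0022 yaw -0.01
top [(0.93, [231.8, 127.6, 36.5, 20.3])]
(array([0.617 , 0.0175, 1.3216]), np.float64(0.057)) (array([0.6184, 0.0161, 1.28  ]), np.float64(0.035)) in stand 0.0009 0.0017 yaw 0.042
```

View pics/placed.png

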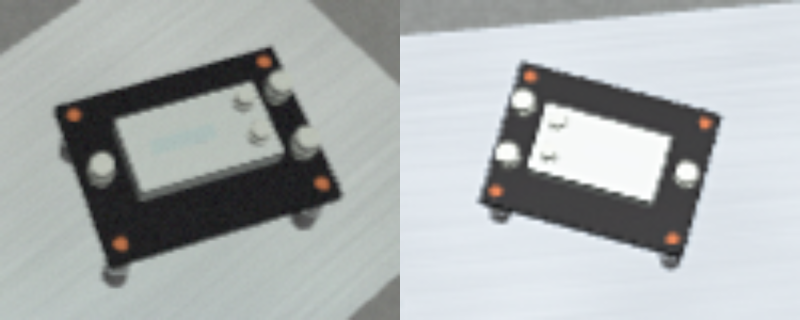

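The cell is flat, ports at the pair end and centred: the top crop shows about 23 px to the posts on each side, and the fit puts it about 2 mm off centre. The beaker is next.

```bash
python3 -m handwheel '[{"dx":0.3,"dy":0.1,"dz":2.5,"wx":0,"wy":0,"wz":0,"claw":100},{"dx":0,"dy":0,"dz":2.7,"wx":0,"wy":0,"wz":0,"claw":100},{"dx":0,"dy":0,"dz":2.7,"wx":0,"wy":0,"wz":0,"claw":100},{"dx":0,"dy":0,"dz":2.7,"wx":0,"wy":0,"wz":0,"claw":100},{"dx":0,"dy":0,"dz":2.7,"wx":0,"wy":0,"wz":0,"claw":100},{"dx":0,"dy":0,"dz":2.5,"wx":0,"wy":0,"wz":0,"claw":100},{"dx":0,"dy":0,"dz":0,"wx":0,"wy":0,"wz":0,"claw":80}]'
python3 -m handwheel '[{"dx":0,"dy":0,"dz":0,"wx":0,"wy":0,"wz":0,"claw":65},{"dx":0,"dy":0,"dz":0,"wx":0,"wy":0,"wz":0,"claw":50},{"dx":0,"dy":0,"dz":0,"wx":0,"wy":0,"wz":0,"claw":50},{"dx":0,"dy":0,"dz":0,"wx":0,"wy":0,"wz":0,"claw":50}]' 25
```

```text
clock: 25.92
position: [0.435, -0.2765, 0.037]
tool_rot: [-3.141, -0.002, 0.589]
force: [0.8, -0.3, 0.0]
grip_width: 0.0697
finger_force: 0.0
clock: 26.42
position: [0.4355, -0.2781, 0.0387]
tool_rot: [3.139, -0.003, 0.587]
force: [0.8, -0.6, 7.1]
grip_width: 0.0577
finger_force: 27.1
```

```bash
python3 -m handwheel '[{"dx":0,"dy":0,"dz":-1,"wx":0,"wy":0,"wz":0,"claw":50},{"dx":0,"dy":0,"dz":-4,"wx":0,"wy":0,"wz":0,"claw":50},{"dx":0,"dy":0,"dz":-5,"wx":0,"wy":0,"wz":0,"claw":50},{"dx":0,"dy":0,"dz":-5,"wx":0,"wy":0,"wz":0,"claw":50},{"dx":0,"dy":0,"dz":-4,"wx":0,"wy":0,"wz":0,"claw":50},{"dx":0,"dy":0,"dz":-1,"wx":0,"wy":0,"wz":0,"claw":50}]'; python3 -c "
from h import *
st(); plan([((.661,.152,.24),(np.pi,0,1.287),14)])"
```

```text
clock: 27.18
position: [0.4351, -0.2781, 0.2411]
tool_rot: [3.136, -0.004, 0.587]
force: [-0.0, -1.0, -1.0]
grip_width: 0.0581
finger_force: 27.4
27.18 [ 0.4351 -0.2781  0.2411] [ 3.136 -0.004  0.587] q [ 0.81  0.36 -0.46  1.86  0.19  0.95 -0.72] F [-0. -1. -1.] w 0.0581 27.4
{'dx': 3.04, 'dy': -1.67, 'dz': 0.01, 'wz': -0.05}
{'dx': 3.12, 'dy': -1.51, 'dz': 0.01, 'wz': -0.05}
{'dx': 3.2, 'dy': -1.35, 'dz': 0.01, 'wz': -0.05}
{'dx': 3.26, 'dy': -1.19, 'dz': 0.01, 'wz': -0.05}
{'dx': 3.31, 'dy': -1.03, 'dz': 0.01, 'wz': -0.05}
{'dx': 3.36, 'dy': -0.86, 'dz': 0.01, 'wz': -0.05}
{'dx': 3.4, 'dy': -0.69, 'dz': 0.01, 'wz': -0.05}
{'dx': 3.43, 'dy': -0.52, 'dz': 0.01, 'wz': -0.05}
{'dx': 3.45, 'dy': -0.35, 'dz': 0.01, 'wz': -0.05}
{'dx': 3.47, 'dy': -0.17, 'dz': 0.01, 'wz': -0.05}
{'dx': 3.47, 'dz': 0.01, 'wz': -0.05}
{'dx': 3.47, 'dy': 0.17, 'dz': 0.01, 'wz': -0.05}
{'dx': 3.45, 'dy': 0.35, 'dz': 0.01, 'wz': -0.05}
{'dx': 3.43, 'dy': 0.52, 'dz': 0.01, 'wz': -0.05}
```

```bash
python3 -m handwheel '[{"dx":3,"dy":-1.7,"dz":0,"wx":0,"wy":0,"wz":-0.05,"claw":50},{"dx":3.1,"dy":-1.5,"dz":0,"wx":0,"wy":0,"wz":-0.05,"claw":50},{"dx":3.2,"dy":-1.3,"dz":0,"wx":0,"wy":0,"wz":-0.05,"claw":50},{"dx":3.3,"dy":-1.2,"dz":0,"wx":0,"wy":0,"wz":-0.05,"claw":50},{"dx":3.3,"dy":-1,"dz":0,"wx":0,"wy":0,"wz":-0.05,"claw":50},{"dx":3.4,"dy":-0.9,"dz":0,"wx":0,"wy":0,"wz":-0.05,"claw":50},{"dx":3.4,"dy":-0.7,"dz":0,"wx":0,"wy":0,"wz":-0.05,"claw":50},{"dx":3.4,"dy":-0.5,"dz":0,"wx":0,"wy":0,"wz":-0.05,"claw":50}]'
python3 -m handwheel '[{"dx":3.4,"dy":-0.3,"dz":0,"wx":0,"wy":0,"wz":-0.05,"claw":50},{"dx":3.5,"dy":-0.2,"dz":0,"wx":0,"wy":0,"wz":-0.05,"claw":50},{"dx":3.5,"dy":0,"dz":0,"wx":0,"wy":0,"wz":-0.05,"claw":50},{"dx":3.5,"dy":0.2,"dz":0,"wx":0,"wy":0,"wz":-0.05,"claw":50},{"dx":3.4,"dy":0.3,"dz":0,"wx":0,"wy":0,"wz":-0.05,"claw":50},{"dx":3.4,"dy":0.5,"dz":0,"wx":0,"wy":0,"wz":-0.05,"claw":50},{"dx":0,"dy":0,"dz":0,"wx":0,"wy":0,"wz":0,"claw":50}]'
python3 -c "
from h import *
st(); s=monitor.observe(); q=Rn.from_euler('xyz',s['tool_rot']).inv()*Rn.from_euler('xyz',(np.pi,0,1.287)); print(q.as_rotvec().round(3)); plan([((.661,.152,.0425),(np.pi,0,1.287),8)])"
```

```text
clock: 28.18
position: [0.5635, -0.0312, 0.2381]
tool_rot: [3.14, -0.001, 0.989]
force: [0.9, -0.1, -1.1]
grip_width: 0.0583
finger_force: 27.4
clock: 29.05
position: [0.6596, 0.1546, 0.2377]
tool_rot: [3.14, -0.001, 1.291]
force: [-0.3, -0.9, -1.9]
grip_width: 0.0581
finger_force: 27.5
29.05 [0.6596 0.1546 0.2377] [ 3.140e+00 -1.000e-03  1.291e+00] q [ 0.07  0.67 -0.64  1.42  0.41  1.19 -0.91] F [-0.3 -0.9 -1.9] w 0.0581 27.5
[ 0.001 -0.001  0.004]
{'dx': -0.03, 'dy': 0.02, 'dz': 2.44}
{'dx': -0.03, 'dy': 0.02, 'dz': 2.44}
{'dx': -0.03, 'dy': 0.02, 'dz': 2.44}
{'dx': -0.03, 'dy': 0.02, 'dz': 2.44}
{'dx': -0.03, 'dy': 0.02, 'dz': 2.44}
{'dx': -0.03, 'dy': 0.02, 'dz': 2.44}
{'dx': -0.03, 'dy': 0.02, 'dz': 2.44}
{'dx': -0.03, 'dy': 0.03, 'dz': 2.44}
```

```bash
python3 -m handwheel '[{"dx":-0.2,"dy":0.1,"dz":3,"wx":0,"wy":0,"wz":0,"claw":50},{"dx":0,"dy":0,"dz":3,"wx":0,"wy":0,"wz":0,"claw":50},{"dx":0,"dy":0,"dz":3,"wx":0,"wy":0,"wz":0,"claw":50},{"dx":0,"dy":0,"dz":3,"wx":0,"wy":0,"wz":0,"claw":50},{"dx":0,"dy":0,"dz":3,"wx":0,"wy":0,"wz":0,"claw":50},{"dx":0,"dy":0,"dz":2.5,"wx":0,"wy":0,"wz":0,"claw":50},{"dx":0,"dy":0,"dz":1.5,"wx":0,"wy":0,"wz":0,"claw":50},{"dx":0,"dy":0,"dz":0.4,"wx":0,"wy":0,"wz":0,"claw":50}]'
python3 -m handwheel '[{"dx":0,"dy":0,"dz":0.2,"wx":0,"wy":0,"wz":0,"claw":50},{"dx":0,"dy":0,"dz":0.1,"wx":0,"wy":0,"wz":0,"claw":50},{"dx":0,"dy":0,"dz":0,"wx":0,"wy":0,"wz":0,"claw":50}]'
```

```text
clock: 30.05
position: [0.6607, 0.1489, 0.0441]
tool_rot: [3.139, 0.0, 1.286]
force: [-0.5, -0.5, 0.2]
grip_width: 0.058
finger_force: 27.5
clock: 30.42
position: [0.6613, 0.1494, 0.0423]
tool_rot: [3.138, -0.001, 1.287]
force: [-0.2, -0.7, -1.2]
grip_width: 0.0582
finger_force: 27.5
```

```bash
python3 -m handwheel '[{"dx":0,"dy":0,"dz":0.2,"wx":0,"wy":0,"wz":0,"claw":50},{"dx":0,"dy":0,"dz":0.1,"wx":0,"wy":0,"wz":0,"claw":50},{"dx":0,"dy":0,"dz":0.1,"wx":0,"wy":0,"wz":0,"claw":50},{"dx":0,"dy":0,"dz":0,"wx":0,"wy":0,"wz":0,"claw":50}]'
```

```text
clock: 30.92
position: [0.6614, 0.1495, 0.0387]
tool_rot: [3.138, -0.001, 1.287]
force: [-4.3, -1.9, 12.2]
grip_width: 0.0582
finger_force: 27.6
```

Contact made. I'll release, rise and back away so both cameras can see.

```bash
python3 -m handwheel '[{"dx":0,"dy":0,"dz":0,"wx":0,"wy":0,"wz":0,"claw":72},{"dx":0,"dy":0,"dz":0,"wx":0,"wy":0,"wz":0,"claw":85},{"dx":0,"dy":0,"dz":0,"wx":0,"wy":0,"wz":0,"claw":100},{"dx":0,"dy":0,"dz":-2,"wx":0,"wy":0,"wz":0,"claw":100},{"dx":0,"dy":0,"dz":-4,"wx":0,"wy":0,"wz":0,"claw":100},{"dx":0,"dy":0,"dz":-5,"wx":0,"wy":0,"wz":0,"claw":100},{"dx":0,"dy":0,"dz":-5,"wx":0,"wy":0,"wz":0,"claw":100},{"dx":0,"dy":0,"dz":-3,"wx":0,"wy":0,"wz":0,"claw":100}]'
python3 -m handwheel '[{"dx":-4,"dy":-2,"dz":0,"wx":0,"wy":0,"wz":0.05,"claw":100},{"dx":-5,"dy":-2,"dz":0,"wx":0,"wy":0,"wz":0.05,"claw":100},{"dx":-5,"dy":-2,"dz":0,"wx":0,"wy":0,"wz":0.05,"claw":100},{"dx":-5,"dy":-2,"dz":0,"wx":0,"wy":0,"wz":0.05,"claw":100},{"dx":-5,"dy":-1,"dz":0,"wx":0,"wy":0,"wz":0.05,"claw":100},{"dx":-5,"dy":-1,"dz":0,"wx":0,"wy":0,"wz":0.05,"claw":100},{"dx":-5,"dy":0,"dz":0,"wx":0,"wy":0,"wz":0.05,"claw":100},{"dx":-5,"dy":0,"dz":0,"wx":0,"wy":0,"wz":0.05,"claw":100}]'
python3 - <<'E'
from h import *
st(); F=[cam(c) for c in CAMS]
for i,f in enumerate(F):
    for n,parts,p0,y in (("beaker",[cyl(.028,.029,.08)],[.661,.152,0],False),("cell",[box(-.055,.055,-.03,.03,.075,.095)]+[cyl(.007,.007,.016,.04,y,.095) for y in(-.014,.014)],[.62,.017,1.287],True)):
        d=optics.masks_of(n,f["name"])
        r=[x for x in d if abs(x["rect"][0]-proj(f,[[p0[0],p0[1],.05]])[0,0])<40]
        if r:
            b=fit([(f,r[0]["region"])],parts,p0,y); o=np.array([(.6238,.0151),(.6184,.0161)])[i]; dd=b[0][:2]-o; a=1.286
            print(f["name"],n,b,"in stand",(dd@[np.cos(a),np.sin(a)]).round(4),(dd@[-np.sin(a),np.cos(a)]).round(4))
cv2.imwrite("pics/final.png",np.hstack([F[0]["frame"][60:384,100:500],F[1]["frame"][60:384,110:510]]))
E
```

```text
clock: 31.92
position: [0.6609, 0.1499, 0.2321]
tool_rot: [3.135, -0.002, 1.287]
force: [0.1, 0.2, -1.1]
grip_width: 0.0855
finger_force: 0.0
clock: 32.92
position: [0.3942, -0.1605, 0.2283]
tool_rot: [3.137, -0.002, 0.886]
force: [-0.1, -0.8, -0.0]
grip_width: 0.0852
finger_force: 0.0
32.92 [ 0.3942 -0.1605  0.2283] [ 3.137e+00 -2.000e-03  8.860e-01] q [ 0.75  0.25 -0.59  2.08  0.18  0.86 -0.63] F [-0.1 -0.8 -0. ] w 0.0852 0.0
scene beaker (array([0.6609, 0.148 , 0.    ]), np.float64(0.164)) in stand 0.138 0.0017
scene cell (array([0.6225, 0.0178, 1.295 ]), np.float64(0.051)) in stand 0.0022 0.002
top beaker (array([0.6566, 0.1492, 0.    ]), np.float64(0.047)) in stand 0.1385 0.0007
top cell (array([0.618 , 0.0185, 1.2701]), np.float64(0.111)) in stand 0.0022 0.0011
```

View pics/final.png

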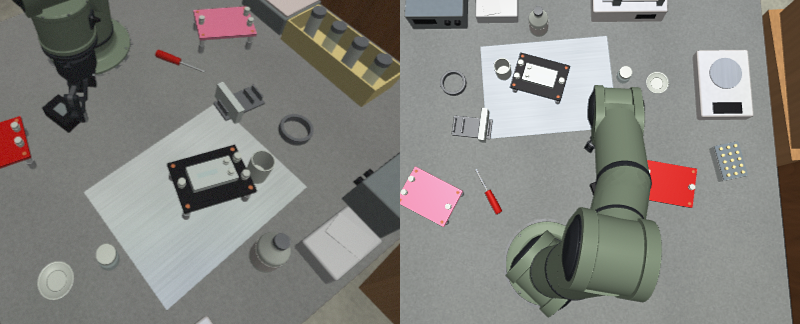

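The final picture shows the cell flat on the plate, about 2 mm off centre each way. The beaker stands at stand x 0.138, y 0.001 (left crop (262,165)). The blank is in its slot, the other objects are untouched and the gripper is clear, so I'm handing in.

```bash
python3 -c "
from workcell import job_done
print(job_done())"
```

```text
the job is handed in; nothing more can be done
None
```

The job is handed in at about 33 s, with no verdict returned: the cell lies flat on the black stand with its ports at the pair end, about 2 mm off centre, and the beaker stands about 2 cm off the pair end, on the centreline to within 2 mm.

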